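# Square a lino block into its registration board

## Robot

A 6-joint arm with a two-finger parallel gripper is mounted at the origin on the work surface. World frame = base frame: x ahead of the robot, y to its left, z up, the work surface at z = 0. Lengths are in m, angles in rad, forces in N, time in s.
With the tool pointing down it reaches from about 0.3 to 0.875 m from the base axis. Payload 6.4 kg.
Tool frame: the origin (TCP) lies at the very end of the fingers, on their centre line; the grasp point (between the pads) lies 19 mm behind it; z points along the fingers, y is the direction in which the jaws open and shut (so a half turn about z gives the same grasp; the last joint's range is limited). The gripper opens to 85 mm and grips with 20 to 120 N. Pads are 22 mm wide; open, the fingers measure 114 mm over their backs; the gripper's body (76 mm by 85 mm) begins 54 mm behind the grasp point. The pads swing forward as they close: fully open they stand 13 mm farther back than shut.
Start: joints at [-1.473, 0.181, 1.607, -0, 1.354, -0.206], TCP at [0.172, -0.549, 0.193] pointing down, gripper open.
Joint ranges: [-2.99, 2.99], [-0.89, 2.07], [0.3, 2.58], [-1.14, 4.28], [0, 2.63], [-3.12, 3.12]. Speed limits (rad/s): [2.57, 2.57, 3.01, 3.14, 3.14, 3.14].

## Interface

Orientations are given as a unit quaternion [w, x, y, z].
In Python, from bench import telemetry, imaging, ctrl gives the robot as it stands.
- The arm moves only by the shell command python3 -m pendant 'ROWS' [OPENING]. ROWS is JSON, a list that holds one entry, the list of rows, each a list of 6 numbers: the shift along the tool's x, y, z in units of 200 mm (1.0 is 200 mm), then the turn, a rotation vector about the tool's x, y, z in units of pi rad (1.0 is pi rad). In form: [[[tx, ty, tz, rx, ry, rz], ...]]. A call has 1 to 12 rows; each row shifts and turns the pose as measured when the row begins, along the tool's axes as they then stand; what a row does not reach is not made up. A row lasts 1/8 s, in which the tool goes at most 62.5 mm and 10.7 degrees, less where a joint would pass 70% of its speed; a pose out of reach is approached as far as the arm can. A call with a number of a shift or a turn outside -1 to 1 is refused whole. A call with a gripper value outside its range is refused whole. OPENING is the closure, from 0 (fully open) to 1 (shut), set as the call begins (- or left out, the last holds). The fingers move at their own pace and stop on an object; the grip force is fixed at half the most. Time passes only in rows, so rows that do not move let the fingers close. It gives the time, the measured TCP pose, the force and the opening at its end, in the units of the state.
- telemetry.get_obs(): the state, without advancing time (a new reading comes with each control period).
- imaging.camera(name): name is "scene" or "top" or "wrist"; returns a dict with "pixels" (420x560x3 uint8, blue, green, red), "vfov" (degrees; the focal length in pixels is half the picture's height over the tangent of half this angle, whatever the lens; pixels are square), "cx", "cy" (the principal point, pixels), "distortion" ([k1, k2, p1, p2, k3] as OpenCV has them; the pictures are not rectified), "R" (3x3) and "t" (3): a world point X has camera coordinates R X + t. Camera axes: x right, y down, z forward; pixel columns grow to the right and rows downward; lengths in m; the calibration is good to about 2 mm. A picture is of the moment at which its call begins. There is no depth.
- ctrl.hand_in(): hands the job in, once; it reports no verdict.
The state is a dict: "time_s": time; "q": joint angles; "dq": joint speeds; "joint_efforts": joint torques, N m; "eef_pos": TCP position; "eef_rot": TCP orientation; "wrist_force": force on the tool from outside, world axes, zero at the start; "torque": the same for the moment, N m; "opening": opening from 0.0 (shut) to 1.0 (fully open).
Only numpy, scipy, OpenCV 4.12 (cv2) and the standard library are available. Lean on these libraries where they do the work, as an engineer would, in place of code of your own. Each camera call takes 0.05 s, during which the arm holds its last target.

## Task

Set the blue-faced lino block for printing. Slide its far-left corner up to the corner pin and the stop, bear it on the corner pin, then push the opposite corner so that the block turns about it until the left edge is pressed flush on both brass pins; then swing the red lever until its cam grips the block firmly against the stop, and let go. Work gently by feel (at most 20 N on the pins, 25 N from the cam), only slide the block by its wooden edges, never lift it or touch its inked face, and leave the other things where they are.

Things in the scene. Friction and masses are not known exactly. Their poses are not given: they have to be found in the camera images.
- board: Grey laminated registration board, 320 (x) x 330 (y) x 15 mm thick, fixed to the table. Origin: centre of its underside; x points to its far edge (away from the robot, turned by the board's yaw of up to 0.25 rad), y to its left, z up. All 'board' coordinates below are in this frame, in mm, the board's top at z = 15.
- stop_nominal (a point): Middle setting, board (70, 56, 25), of the stop's rubber tip: a screw 10 mm thick along board x, pointing to the robot from an aluminium block (22 mm high, x 95 to 117). The true tip is set anew for each job, up to 2.5 mm to either side of this point along x: not measured, it must be found by touch. The tip gives about 1 mm for every 8 N.
- pin_corner: Corner pin: upright brass dowel, 12 mm diameter, 16 mm tall, fixed on the board at board (50, 76). Origin at its foot on the axis. The block's left edge bears on it about 20 mm from the block's far-left corner; it is the pivot for the turn.
- pin_near: Near pin: the same brass dowel at board (-62, 76), towards the robot. With the block home, its left edge lies on both pins, along board y = 70. If one end still stands off a pin after the turn, a nudge at that end and a last press on the block's right edge between the pins bed it on both.
- block: Lino block: fibreboard base 145 (x) x 90 (y) x 18 mm, loose, 0.2 to 0.45 kg, slides at 1 to 3 N. Origin: centre of its underside; x to its far edge, y to its left edge. Starts 0.25 to 0.45 rad counter-clockwise (from above) of the board's axes. Home: square with the board, centre at board y = 25, x -5 to 0 as the stop is set. Too wide to grasp: push its upright edges (board z 15 to 33).
- face: The inked blue linoleum face, 135 x 80 x 3 mm, glued on top of the block 5 mm in from all its edges; its top is 21 mm above the board's top. Origin: centre of its underside. Fingers must not touch it.
- pivot_corner (a point): The block's far-left corner, half-way up the base (9 mm above the board's top).
- push_corner (a point): The opposite, near-right corner of the block, half-way up the base (9 mm above the board's top).
- clamp_pivot (a point): Foot of the lever's vertical pivot on the board's top, at board (-98, 58), just to the robot's side of the home block.
- clamp_knob (a point): Centre of the lever's knob: upright red post, 14 mm diameter, 32 mm tall, 60 mm from the pivot, its centre 50 mm and its foot (top of the 14 mm wide lever bar) 34 mm above the board's top. At the start the lever points 165 to 180 degrees counter-clockwise from board x, nearly to the robot; it can swing on to 305 degrees.
- cam: Cam clamp: wooden disc 40 mm across, 21 mm tall, centre 9 mm off its pivot, turned by the red lever. Origin on the pivot at the board's top. Closes counter-clockwise (from above), stays where left; 2 to 3 N at the knob turns it. With the lever 228 to 263 degrees from board x, by the stop's setting, it meets the home block's near edge; 0.15 rad more grips some 10 N harder, felt as 4 N at the knob.
- gouge: Bystander: carving gouge, 150 mm long, lying on the board's left strip. Origin at the middle of its underside.
- glue_stick: Bystander: yellow glue stick standing upright, 28 mm diameter, 95 mm tall.
- ink_jar: Bystander: blue ink jar, 64 mm diameter, 62 mm tall.
- spare_block: Bystander: bare wooden block 105 x 75 x 19 mm.
- baren: Bystander: round wooden hand press with a grip, 90 mm diameter, 34 mm tall.
- brayer: Bystander: hand ink roller, 80 mm roller, about 190 mm long, 40 mm tall.
- eraser: Bystander: white eraser 45 x 22 x 12 mm.
Things that resemble listed ones, but are neither listed nor needed, are in the scene too. What is shaped like the block but pink is not meant.

How it is judged:
By the outcome, as a careful person would: the job done as asked, in the order asked, and still so for the second after the job is handed in, with the robot touching nothing.
It also fails if it takes over 72 s, if anything falls off the work surface, if the arm or the gripper's body presses on something with over 40 N, if the wrist force passes 120 N, or if a joint passes its speed limit or range.

## Working session

There is one attempt and no reset: what is moved stays moved. The work goes in short steps, Python scripts to look and compute and a shell command to move; the robot and the scene stay as the last step left them, time stands still between calls to the robot, and variables do not carry over. Pictures are saved under pics/ and viewed, and the job is handed in when it is done.

```bash
ls; mkdir -p pics; python3 - <<'E'
from bench import telemetry, imaging, ctrl
import cv2
o=telemetry.get_obs(); print(o)
for n in ["scene","top","wrist"]:
    c=imaging.camera(n); cv2.imwrite(f"pics/{n}0.png",c["pixels"]); print(n,{k:v for k,v in c.items() if k!="pixels"})
    import pickle; pickle.dump(c,open(f"{n}0.pkl","wb"))
E
```

```text
pics
{'time_s': 0.0, 'q': array([-1.47328050e+00,  1.81558106e-01,  1.60800882e+00, -1.87611298e-05,
        1.35382657e+00, -2.06321597e-01]), 'dq': array([-2.64229741e-04,  3.58660570e-05, -1.74838584e-03,  2.89337937e-04,
        9.15885496e-04,  8.99895835e-04]), 'joint_efforts': array([ 2.51120095e-03, -4.44870472e+01, -3.51335657e+01, -8.02063960e-05,
        9.05327877e-03, -2.85608201e-05]), 'eef_pos': array([ 0.17196653, -0.54802105,  0.19227425]), 'eef_rot': array([-8.99588278e-04,  9.88481821e-01,  1.51336968e-01,  3.98161567e-05]), 'wrist_force': array([-0.66402281,  0.26510895,  0.81546421]), 'torque': array([ 0.00219362,  0.02741848, -0.02955944]), 'opening': 0.9958781971333551}
scene {'vfov': 53.84891568072403, 'cx': 280.21538423711354, 'cy': 201.43694500000367, 'distortion': array([-0.0310492,  0.       ,  0.       ,  0.       ,  0.       ]), 'R': array([[ 0.1902493 ,  0.98155675,  0.01874956],
       [ 0.55334059, -0.09143588, -0.8279213 ],
       [-0.81093735,  0.16788634, -0.5605308 ]]), 't': array([-0.1134401 , -0.20773433,  1.74100462])}
top {'vfov': 53.320880509662345, 'cx': 274.6505773680059, 'cy': 206.72076941020183, 'distortion': array([-0.01052217,  0.        ,  0.        ,  0.        ,  0.        ]), 'R': array([[ 2.80532307e-02, -9.99606413e-01,  1.89818580e-04],
       [-9.82044095e-01, -2.75957953e-02, -1.86622259e-01],
       [ 1.86554045e-01,  5.04894706e-03, -9.82431726e-01]]), 't': array([-0.00385998,  0.50446169,  0.98437057])}
wrist {'vfov': 62.31740734960656, 'cx': 280.92958519126034, 'cy': 202.19854535211846, 'distortion': array([-0.00164022,  0.        ,  0.        ,  0.        ,  0.        ]), 'R': array([[ 0.29871365, -0.95434134, -0.00166326],
       [-0.91566115, -0.28709685,  0.28131841],
       [-0.2689513 , -0.08251066, -0.95961304]]), 't': array([-0.57421002, -0.0366856 ,  0.37931161])}
```

View pics/scene0.png

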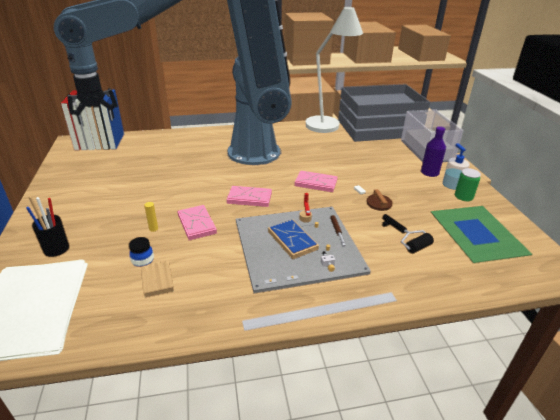

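View pics/top0.png

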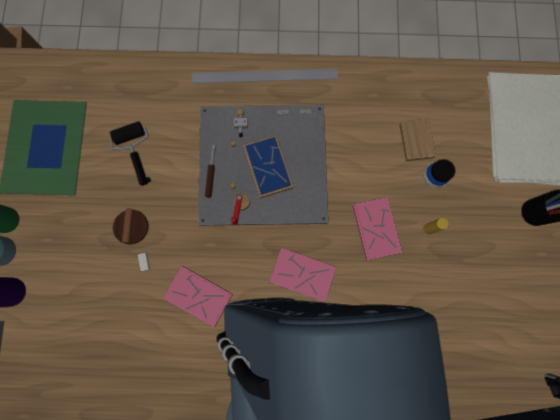

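```bash
python3 - <<'E'
import cv2,pickle
t=cv2.imread("pics/top0.png")[95:235,190:340]; cv2.imwrite("pics/topc.png",cv2.resize(t,None,fx=4,fy=4,interpolation=cv2.INTER_CUBIC))
t=cv2.imread("pics/scene0.png")[180:300,225:375]; cv2.imwrite("pics/scenec.png",cv2.resize(t,None,fx=5,fy=5,interpolation=cv2.INTER_CUBIC))
E
```

```text
(no output)
```

View pics/topc.png

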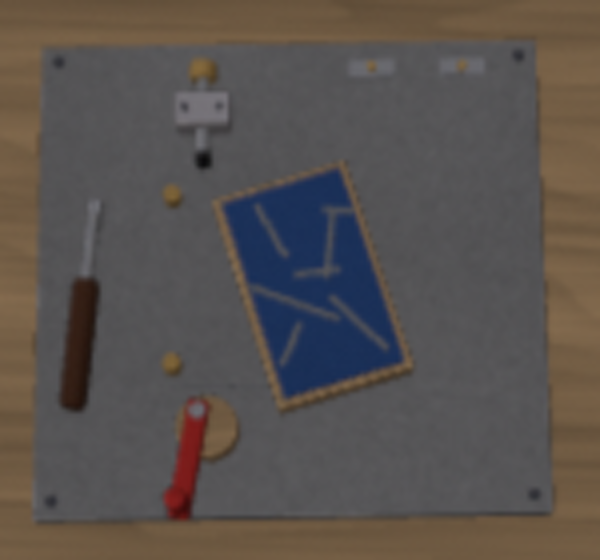

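View pics/scenec.png

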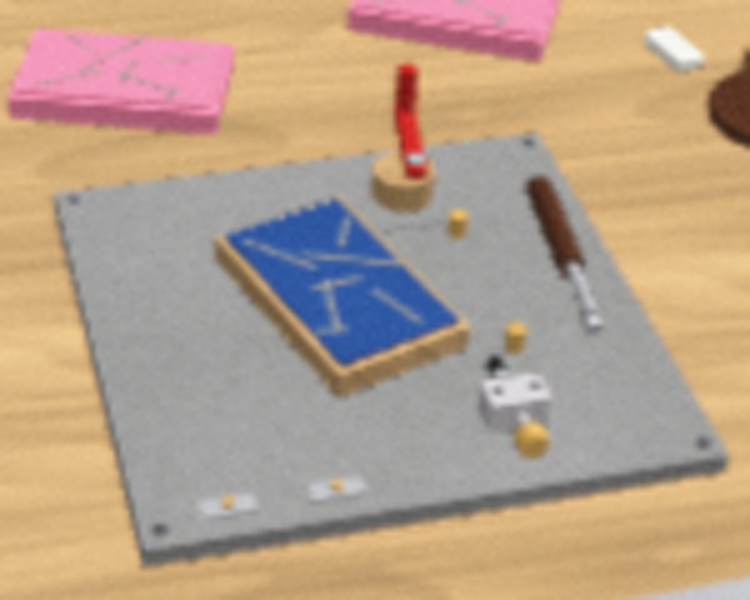

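```bash
cat > h.py <<'E'
import numpy as np, cv2, pickle
from scipy.optimize import least_squares
from scipy.spatial.transform import Rotation as Ro
def K(c):
    h=c["pixels"].shape[0]; f=h/2/np.tan(np.radians(c["vfov"])/2)
    return np.array([[f,0,c["cx"]],[0,f,c["cy"]],[0,0,1]])
def proj(c,X):
    r,_=cv2.Rodrigues(np.asarray(c["R"])); 
    return cv2.projectPoints(np.asarray(X,float).reshape(-1,1,3),r,np.asarray(c["t"],float),K(c),np.asarray(c["distortion"]))[0].reshape(-1,2)
def ray(c,uv,z):
    p=cv2.undistortPoints(np.asarray(uv,float).reshape(-1,1,2),K(c),np.asarray(c["distortion"])).reshape(-1,2)
    R=np.asarray(c["R"]);C=-R.T@c["t"]; out=[]
    for q in p:
        d=R.T@np.array([q[0],q[1],1]); out.append(C+d*(z-C[2])/d[2])
    return np.array(out)
def b2w(b,P):
    "b=(x,y,yaw) ; P Nx3 mm board -> world m"
    P=np.atleast_2d(np.asarray(P,float))/1000; c,s=np.cos(b[2]),np.sin(b[2])
    return np.c_[b[0]+c*P[:,0]-s*P[:,1], b[1]+s*P[:,0]+c*P[:,1], P[:,2]]
def w2b(b,W):
    W=np.atleast_2d(np.asarray(W,float)); d=W[:,:2]-np.array(b[:2]); c,s=np.cos(b[2]),np.sin(b[2])
    return np.c_[c*d[:,0]+s*d[:,1],-s*d[:,0]+c*d[:,1],W[:,2]]*1000
E
python3 - <<'E'
from h import *
ct=pickle.load(open("top0.pkl","rb"));cs=pickle.load(open("scene0.pkl","rb"))
un=lambda L,s,o:(np.array(L)+.5)/s-.5+np.array(o)
P=[[160,165,15],[160,-165,15],[-160,-165,15],[-160,165,15],[50,76,31],[-62,76,31]]
ut=un([(44,47),(536,41),(552,514),(35,521),(173,190),(172,357)],4,(190,95))
us=un([(727,463),(143,552),(57,197),(537,133),(516,325),(458,211)],5,(225,180))
for nm,sel in (("both",(1,1)),("top",(1,0)),("scene",(0,1))):
    def f(b):
        W=b2w(b,P); return np.r_[sel[0]*(proj(ct,W)-ut).ravel(),sel[1]*(proj(cs,W)-us).ravel()]
    r=least_squares(f,[.5,0,0]); print(nm,r.x,np.round(r.fun,1).tolist())
    b=r.x
    if nm!="scene":
        B=ray(ct,un([(213,202),(345,162),(412,366),(281,410)],4,(190,95)),.033); print("block corners board",np.round(w2b(b,B)[:,:2],1).tolist())
    if nm!="top":
        B=ray(cs,un([(466,327),(340,372),(217,237)],5,(225,180)),.033); print("block corners scene",np.round(w2b(b,B)[:,:2],1).tolist())
E
```

```text
both [0.62637203 0.04598748 0.0404792 ] [-0.6, -0.7, -0.1, -0.6, 0.3, -0.4, -1.0, -0.6, -0.4, 0.4, -0.4, 0.8, 0.4, -1.3, -1.0, -0.3, -1.3, -1.0, 0.1, -0.1, -0.4, 0.9, -0.3, 0.9]
block corners board [[41.9, 49.1], [67.9, -36.3], [-68.2, -76.8], [-95.6, 6.1]]
block corners scene [[44.3, 48.5], [66.8, -32.9], [-68.8, -75.0]]
top [0.62590842 0.04506977 0.03966537] [-0.2, -0.6, 0.3, -0.4, 0.6, -0.2, -0.7, -0.4, -0.0, 0.5, -0.1, 0.9, -0.0, -0.0, -0.0, -0.0, -0.0, -0.0, -0.0, -0.0, -0.0, 0.0, -0.0, 0.0]
block corners board [[42.3, 50.0], [68.4, -35.3], [-67.6, -76.0], [-95.1, 6.9]]
scene [0.62710749 0.047105   0.04122655] [-0.0, -0.0, -0.0, -0.0, -0.0, -0.0, -0.0, -0.0, -0.0, 0.0, -0.0, 0.0, 0.9, -1.2, -0.5, -0.1, -0.9, -0.9, 0.4, -0.1, 0.1, 1.0, 0.1, 1.0]
block corners scene [[43.5, 47.3], [66.0, -34.0], [-69.7, -76.0]]
```

```bash
cat >> h.py <<'E'
def toolR(o): 
    q=o["eef_rot"]; return Ro.from_quat([q[1],q[2],q[3],q[0]]).as_matrix()
def yaw(o): R=toolR(o); return np.arctan2(R[1,0],R[0,0])
def go(o,W,yw=None):
    "shift in tool units to world W and turn about z in pi units"
    R=toolR(o); d=R.T@(np.asarray(W)-o["eef_pos"])
    s=d/0.2
    print("shift units",np.round(s,4),"mm",np.round(d*1000,1),"turn",None if yw is None else round((-(yw-yaw(o)))/np.pi,4))
    if yw is not None:
        Rd=np.array([[np.cos(yw),np.sin(yw),0],[np.sin(yw),-np.cos(yw),0],[0,0,-1]])
        print(" rotvec/pi",np.round(Ro.from_matrix(R.T@Rd).as_rotvec()/np.pi,4))
E
python3 - <<'E'
from h import *
from bench import telemetry
o=telemetry.get_obs(); cw=pickle.load(open("wrist0.pkl","rb"))
R=np.asarray(cw["R"]);C=-R.T@cw["t"]; T=toolR(o)
print("cam in tool",T.T@(C-o["eef_pos"]),"\naxis",T.T@R.T, "yaw",yaw(o))
go(o,[0.50,0.03,0.30],0.34)
E
```

```text
cam in tool [ 7.11709366e-02  1.05921563e-04 -1.80855314e-01] 
axis [[-5.09152026e-04 -9.59536132e-01 -2.81585070e-01]
 [ 9.99999823e-01 -4.02249296e-04 -4.37449339e-04]
 [ 3.06481051e-04 -2.81585243e-01  9.59536168e-01]] yaw 0.3038536052356196
shift units [ 2.4301 -2.2684 -0.5338] mm [ 486.  -453.7 -106.8] turn -0.0115
 rotvec/pi [-0.0004 -0.0001 -0.0115]
```

```bash
python3 - <<'E'
from h import *
from bench import telemetry
o=telemetry.get_obs()
go(o,[0.60,-0.08,0.22],0.34)
E
```

```text
shift units [ 2.7425 -1.5935 -0.1347] mm [ 548.5 -318.7  -26.9] turn -0.0115
 rotvec/pi [-0.0004 -0.0001 -0.0115]
```

```bash
python3 -m pendant '[[[0.25,-0.145,-0.03,0,0,0],[0.25,-0.145,-0.02,0,0,0],[0.25,-0.145,-0.012,0,0,-0.002],[0.25,-0.145,-0.012,0,0,-0.002],[0.25,-0.145,-0.012,0,0,-0.002],[0.25,-0.145,-0.012,0,0,-0.002],[0.25,-0.145,-0.012,0,0,-0.002],[0.25,-0.145,-0.012,0,0,-0.002],[0.25,-0.145,-0.012,0,0,0],[0.25,-0.145,0,0,0,0],[0.2,-0.12,0,0,0,0],[0,0,0,0,0,0]]]' 1
python3 - <<'E'
from h import *
from bench import telemetry,imaging
o=telemetry.get_obs(); print(o["eef_pos"],yaw(o),o["wrist_force"],o["opening"])
c=imaging.camera("wrist"); pickle.dump(c,open("wrist1.pkl","wb")); cv2.imwrite("pics/wrist1.png",c["pixels"])
E
```

```text
time_s: 1.65
eef_pos: [0.5963, -0.0642, 0.2182]
eef_rot: [-0.002, 0.986, 0.169, 0.0]
wrist_force: [0.4, -1.1, 0.2]
opening: -0.001
[ 0.59626227 -0.06417083  0.21823992] 0.3391373489315465 [ 0.37161151 -1.10193336  0.19425043] -0.0007413654641224275
```

View pics/wrist1.png

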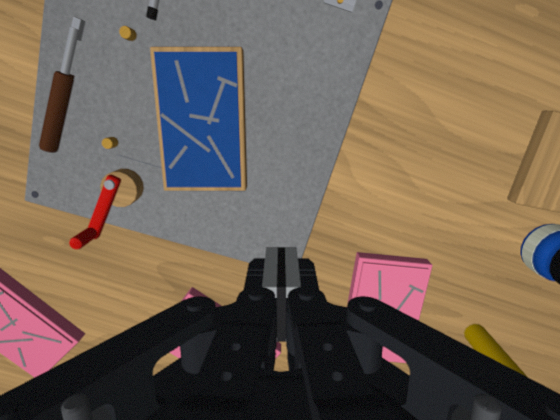

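```bash
python3 - <<'E'
import cv2
t=cv2.imread("pics/wrist1.png")
cv2.imwrite("pics/w1c.png",cv2.resize(t[0:150,90:260],None,fx=4.5,fy=4,interpolation=cv2.INTER_CUBIC)) if 0 else cv2.imwrite("pics/w1c.png",cv2.resize(t[0:130,95:260],None,fx=4.5,fy=4.5,interpolation=cv2.INTER_CUBIC))
cv2.imwrite("pics/w1d.png",cv2.resize(t[125:255,60:260],None,fx=4,fy=4,interpolation=cv2.INTER_CUBIC))
E
```

```text
(no output)
```

View pics/w1c.png

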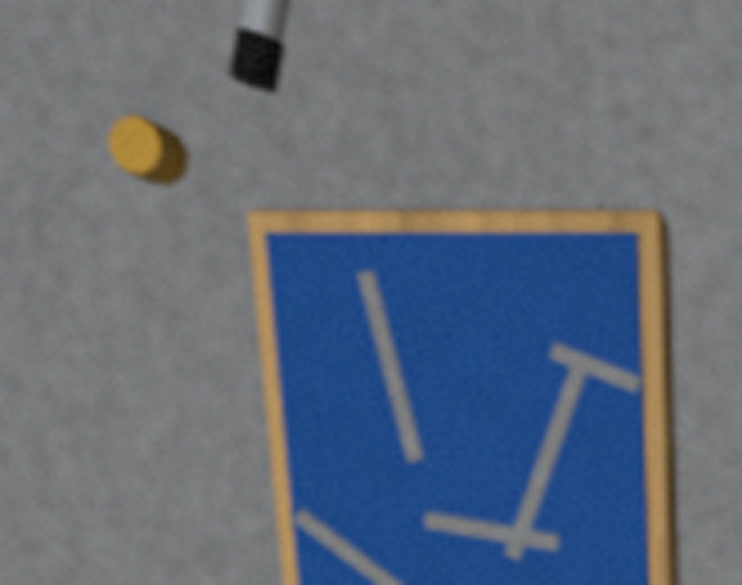

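View pics/w1d.png

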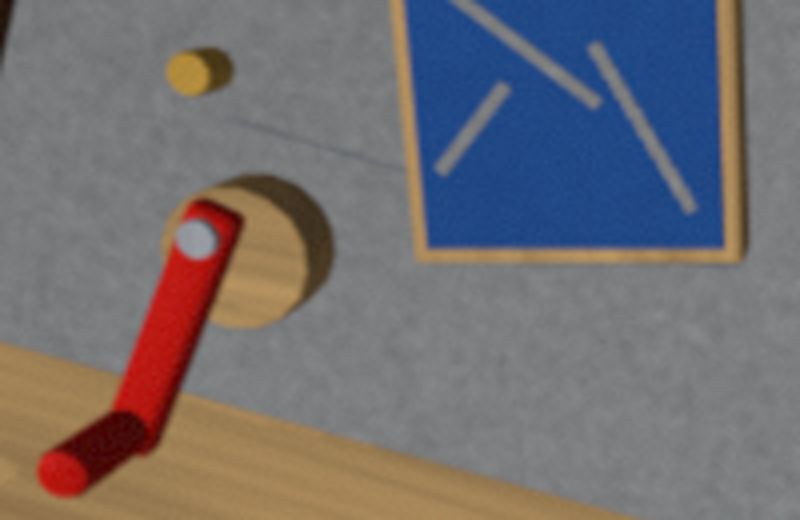

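```bash
python3 - <<'E'
from h import *
c=pickle.load(open("wrist1.pkl","rb"))
un=lambda L,s,o:(np.array(L)+.5)/s-.5+np.array(o)
u=np.r_[un([(136,145)],4.5,(95,0)),un([(190,74)],4,(60,125))]
W=ray(c,u,.031); d=W[0]-W[1]; print(np.linalg.norm(d)*1000)
y=np.arctan2(d[1],d[0]); m=W.mean(0); cc,s=np.cos(y),np.sin(y)
off=np.array([-.006,.076]); b=[m[0]-(cc*off[0]-s*off[1]),m[1]-(s*off[0]+cc*off[1]),y]; print("board wrist",b)
for b in (b,[0.62637203,0.04598748,0.0404792]):
    B=w2b(b,ray(c,np.r_[un([(249,212),(659,212)],4.5,(95,0)),un([(741,262),(420,262)],4,(60,125))],.033)); print(np.round(B[:,:2],1).tolist())
    d=B[0]-B[3]; print("angle",np.arctan2(d[1],d[0]),np.linalg.norm(d[:2]),np.linalg.norm((B[0]-B[1])[:2]), "centre",B.mean(0))
    k=w2b(b,ray(c,un([(64,473)],4,(60,125)),.081)); p=w2b(b,ray(c,un([(197,239)],4,(60,125)),.052)); print("knob",k,"pivot",p)
    print("tip",w2b(b,ray(c,un([(254,83)],4.5,(95,0)),.029)))
    print("gouge", w2b(b,ray(c,[(75,25),(50,148)],.02)))
E
```

```text
111.69030144485119
board wrist [np.float64(0.6268314199777627), np.float64(0.045447884745617326), np.float64(0.046272832025550215)]
[[43.7, 49.4], [69.2, -35.5], [-68.7, -76.5], [-93.9, 7.2]]
angle 0.2978196780641618 143.93930895119274 88.69452242075371 centre [-12.45338526 -13.84165991  33.        ]
knob [[-156.02788561   68.62386809   81.        ]] pivot [[-97.97369734  58.44215913  52.        ]]
tip [[69.22807229 54.68417084 29.        ]]
gouge [[ 42.28199192 129.42089331  20.        ]
 [-87.95677819 139.93925532  20.        ]]
[[43.8, 49.1], [69.8, -35.7], [-67.8, -77.5], [-93.6, 6.1]]
angle 0.303613310089712 143.93930895119277 88.69452242075374 centre [-11.93580598 -14.47132143  33.        ]
knob [[-155.98566896   67.16100938   81.        ]] pivot [[-97.87346627  57.31581402  52.        ]]
tip [[69.34726948 54.52658891 29.        ]]
gouge [[ 41.9686467  129.10594227  20.        ]
 [-88.32887678 138.86957646  20.        ]]
```

```bash
cat >> h.py <<'E'
b=[0.6266,0.0457,0.0435]
def tgt(o,bx,by,z,th=None,C=None):
    "board mm (bx,by) or block coords if C given"
    if C is not None:
        bx,by=C[0]+np.cos(C[2])*bx-np.sin(C[2])*by, C[1]+np.sin(C[2])*bx+np.cos(C[2])*by
    W=b2w(b,[bx,by,0])[0]; W[2]=z
    print("board",round(bx,1),round(by,1)); go(o,W,None if th is None else b[2]+th)
def st(o): print("t",round(o["time_s"],2),"TCP board",np.round(w2b(b,o["eef_pos"])[0],2),"yaw rel",round(yaw(o)-b[2],4),"F board",np.round(Ro.from_euler("z",-b[2]).apply(o["wrist_force"]),2),"F tool",np.round(toolR(o).T@o["wrist_force"],2),"M",np.round(o["torque"],2))
E
python3 - <<'E'
from h import *
from bench import telemetry
o=telemetry.get_obs(); st(o)
tgt(o,0,-72,0.022,.3,C=(-12.2,-14.1,.3))
E
```

```text
t 1.7 TCP board [ -36.   -109.7   218.14] yaw rel 0.2944 F board [-0.45  0.49 -0.04] F tool [-0.29 -0.6   0.04] M [-0.03  0.01  0.  ]
board 9.1 -82.9
shift units [ 0.2548 -0.0599  0.9808] mm [ 51.  -12.  196.2] turn -0.0018
 rotvec/pi [-0.001   0.0001 -0.0018]
```

```bash
python3 -m pendant '[[[0.255,-0.05,0,-0.001,0,-0.002],[0,0,0.25,0,0,0],[0,0,0.25,0,0,0],[0,0,0.25,0,0,0],[0,0,0.15,0,0,0],[0,0,0.04,0,0,0],[0,0,0,0,0,0]]]' 1
python3 - <<'E'
from h import *
from bench import telemetry,imaging
o=telemetry.get_obs(); st(o)
tgt(o,0,-70,0.022,.3,C=(-12.2,-14.1,.3))
c=imaging.camera("wrist"); pickle.dump(c,open("wrist2.pkl","wb")); cv2.imwrite("pics/wrist2.png",c["pixels"])
E
```

```text
time_s: 2.58
eef_pos: [0.6383, -0.048, 0.0262]
eef_rot: [0.002, 0.986, 0.167, -0.001]
wrist_force: [-0.0, -0.4, 0.3]
opening: -0.0
t 2.58 TCP board [  7.63 -94.07  26.17] yaw rel 0.292 F board [-0.02 -0.36  0.29] F tool [-0.12  0.34 -0.29] M [ 0.02 -0.01 -0.  ]
board 8.5 -81.0
shift units [ 0.023  -0.0616  0.0206] mm [  4.6 -12.3   4.1] turn -0.0026
 rotvec/pi [ 0.001   0.0005 -0.0026]
```

View pics/wrist2.png

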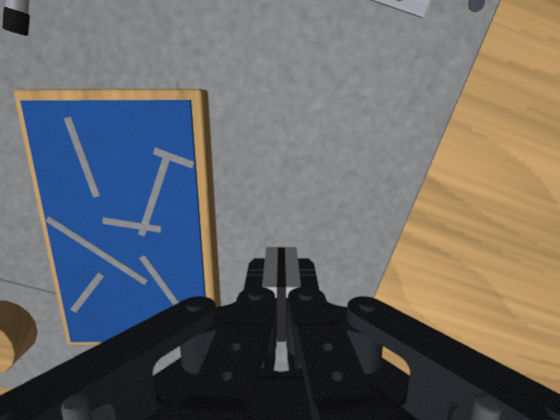

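```bash
python3 -m pendant '[[[0.01,-0.05,0.02,0,0,-0.003],[0.01,-0.03,0,0,0,0],[0,-0.005,0,0,0,0]]]'
python3 - <<'E'
from h import *
from bench import telemetry
o=telemetry.get_obs(); st(o)
E
python3 -m pendant '[[[0,-0.008,0,0,0,0],[0,-0.008,0,0,0,0]]]'
python3 - <<'E'
from h import *
from bench import telemetry
o=telemetry.get_obs(); st(o)
E
```

```text
time_s: 3.0
eef_pos: [0.6395, -0.0301, 0.0267]
eef_rot: [0.003, 0.985, 0.172, 0.003]
wrist_force: [-0.6, 0.0, 0.1]
opening: 0.001
t 3.0 TCP board [  9.6  -76.26  26.7 ] yaw rel 0.3022 F board [-0.6   0.05  0.08] F tool [-0.55 -0.23 -0.09] M [ 0.   -0.02  0.  ]
time_s: 3.25
eef_pos: [0.6389, -0.0266, 0.0274]
eef_rot: [0.003, 0.985, 0.172, 0.003]
wrist_force: [-0.5, -0.9, 0.5]
opening: -0.002
t 3.25 TCP board [  9.11 -72.77  27.42] yaw rel 0.3029 F board [-0.59 -0.87  0.49] F tool [-0.82  0.66 -0.49] M [ 0.04  0.01 -0.03]
```

```bash
cat > s.py <<'E'
from h import *
from bench import telemetry
st(telemetry.get_obs())
E
python3 -m pendant '[[[0,-0.012,0.015,0,0,0],[0,-0.012,0.01,0,0,0]]]' >/dev/null; python3 s.py
python3 -m pendant '[[[0,-0.012,0.005,0,0,0],[0,-0.012,0.005,0,0,0]]]' >/dev/null; python3 s.py
```

```text
t 3.5 TCP board [  7.69 -68.1   22.17] yaw rel 0.3027 F board [0.72 0.29 0.41] F tool [ 0.78 -0.06 -0.41] M [-0.05  0.   -0.01]
t 3.75 TCP board [  5.86 -63.22  19.55] yaw rel 0.3026 F board [-0.21  0.14 -0.24] F tool [-0.16 -0.2   0.24] M [-0.02  0.04  0.03]
```

```bash
cat > look.py <<'E'
import sys
from h import *
from bench import imaging
n,name=sys.argv[1],sys.argv[2]
c=imaging.camera(n); pickle.dump(c,open(name+".pkl","wb"))
p=c["pixels"]
if len(sys.argv)>3:
    x0,x1,y0,y1=map(int,sys.argv[3].split(",")); p=p[y0:y1,x0:x1]
    f=min(800/p.shape[1],600/p.shape[0]); p=cv2.resize(p,None,fx=f,fy=f,interpolation=cv2.INTER_CUBIC); print("scale",f)
cv2.imwrite("pics/"+name+".png",p)
E
python3 look.py wrist wrist3
```

```text
(no output)
```

View pics/wrist3.png

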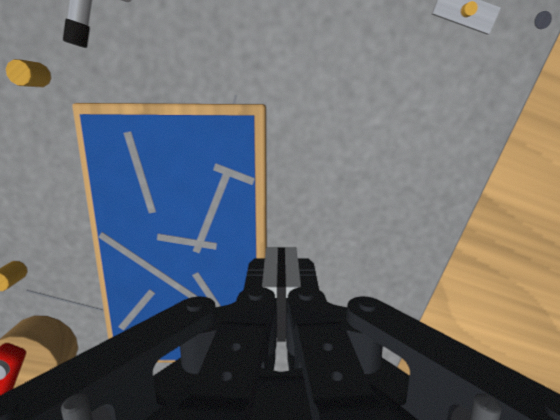

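```bash

python3 -m pendant '[[[0,-0.012,0,0,0,0],[0,-0.012,0,0,0,0]]]' >/dev/null; python3 s.py
python3 -m pendant '[[[0,-0.012,0,0,0,0],[0,-0.012,0,0,0,0]]]' >/dev/null; python3 s.py
python3 -m pendant '[[[0,-0.012,0,0,0,0],[0,-0.012,0,0,0,0]]]' >/dev/null; python3 s.py; python3 look.py wrist wrist4
```

```text
t 4.05 TCP board [  4.14 -58.12  19.31] yaw rel 0.3026 F board [-1.45  1.   -0.89] F tool [-1.09 -1.39  0.88] M [0.04 0.03 0.02]
t 4.3 TCP board [  2.71 -53.22  19.4 ] yaw rel 0.3026 F board [ 0.15 -0.86 -0.54] F tool [-0.11  0.86  0.54] M [ 0.05 -0.01  0.01]
t 4.55 TCP board [  1.24 -48.3   19.46] yaw rel 0.3026 F board [0.27 0.45 0.44] F tool [ 0.4  -0.35 -0.44] M [ 0.05  0.02 -0.01]
```

View pics/wrist4.png

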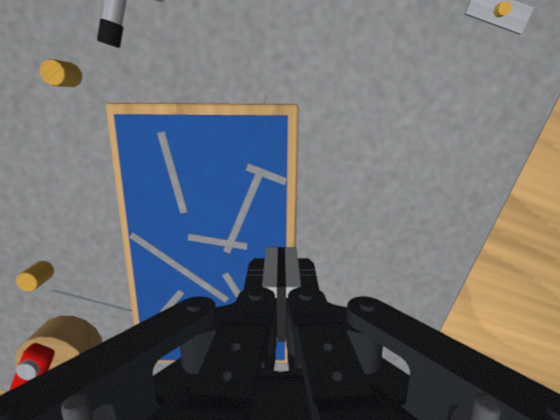

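```bash
python3 - <<'E'
from h import *
from bench import telemetry
o=telemetry.get_obs(); c=pickle.load(open("wrist4.pkl","rb"))
T=toolR(o)
for d in ([0,0,0],[.011,0,0],[-.011,0,0],[.011,-.01,0],[.011,.01,-.04],[0,0,-.019]):
    print(d,proj(c,o["eef_pos"]+T@np.array(d)))
un=lambda L:np.array(L)
for z,n in ((.033,"block FL FR"),):
    print(w2b(b,ray(c,[(107,104),(298,104)],z)))
print(w2b(b,ray(c,[(53,72),(30,277)],.031)), w2b(b,ray(c,[(109,40)],.027)))
t=c["pixels"][200:330,200:360]; cv2.imwrite("pics/w4c.png",cv2.resize(t,None,fx=4.5,fy=4.5,interpolation=cv2.INTER_CUBIC))
E
```

```text
[0, 0, 0] [[280.20285878 233.28084126]]
[0.011, 0, 0] [[280.17871689 214.55653812]]
[-0.011, 0, 0] [[280.22624699 251.41519037]]
[0.011, -0.01, 0] [[261.96072504 214.56828259]]
[0.011, 0.01, -0.04] [[302.81777499 243.34027115]]
[0, 0, -0.019] [[280.13497156 247.0930105 ]]
[[ 43.54674944  49.36991483  33.        ]
 [ 69.8776706  -35.17624553  33.        ]]
[[ 49.96706339  76.13677839  31.        ]
 [-58.5082814   74.94783764  31.        ]] [[71.02387067 55.89012616 27.        ]]
```

View pics/w4c.png

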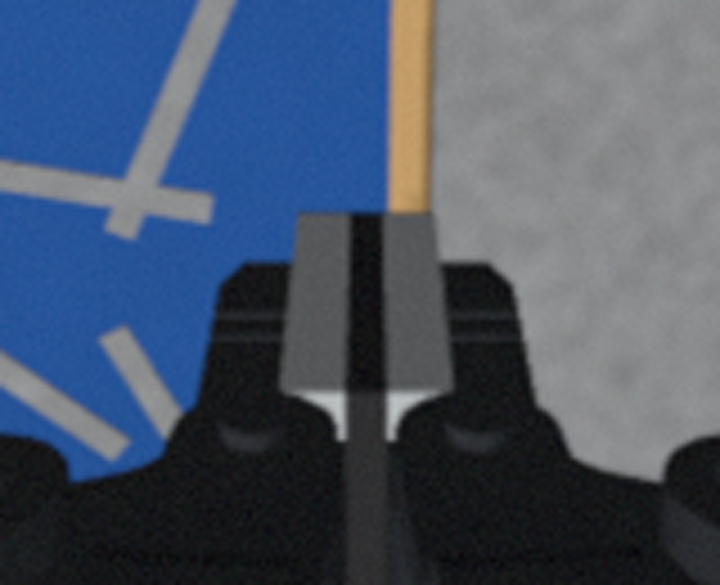

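```bash
python3 look.py scene sc1 215,385,140,290; python3 - <<'E'
from h import *
from bench import telemetry
o=telemetry.get_obs(); c=pickle.load(open("sc1.pkl","rb"))
p=proj(c,[o["eef_pos"],o["eef_pos"]+[0,0,.019]]); print(p,(p-[215,140])*4)
E
```

```text
scale 4.0
[[281.71854254 243.8048823 ]
 [281.85377887 238.79968315]] [[266.87417015 415.2195292 ]
 [267.41511547 395.19873261]]
```

View pics/sc1.png

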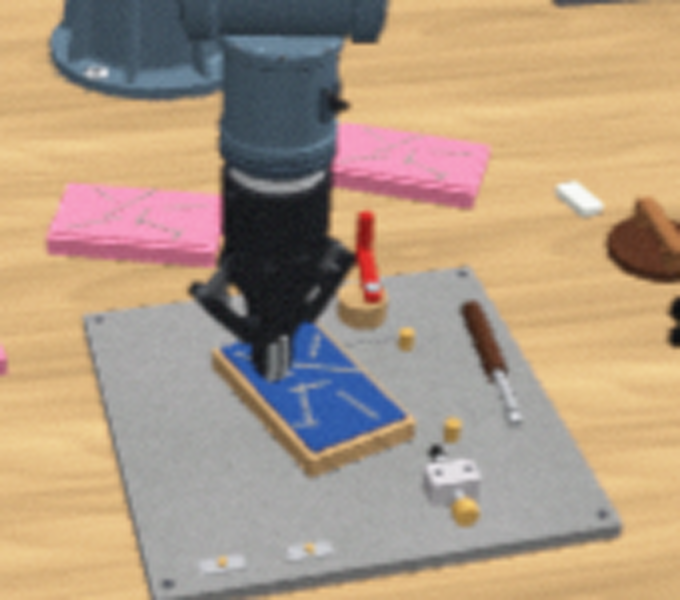

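```bash
python3 - <<'E'
from h import *
from bench import telemetry
o=telemetry.get_obs(); print(o["q"],o["opening"],o["eef_pos"])
cw=pickle.load(open("wrist4.pkl","rb"));cs=pickle.load(open("sc1.pkl","rb"))
for uw,us in (((281.5,248),(284.3,234.5)),((281.5,248),(284.3,233))):
    r=least_squares(lambda X:np.r_[proj(cw,X)[0]-uw,proj(cs,X)[0]-us],o["eef_pos"]); print(r.x,r.fun,toolR(o).T@(r.x-o["eef_pos"]))
# kinematic check with start: cam in tool
R=np.asarray(cw["R"]);C=-R.T@cw["t"]; T=toolR(o); print("cam in tool",T.T@(C-o["eef_pos"]),C)
E
```

```text
[-0.18972448  0.49156607  1.58320994 -0.0043005   1.05865369  1.03680786] 8.773623492823453e-05 [ 0.62984717 -0.00236251  0.01940027]
[0.63917845 0.00087287 0.06231657] [-0.05770676 -0.0676818  -0.53883256 -0.25273397] [ 0.01009448  0.00044161 -0.04286321]
[0.64177427 0.00184347 0.06874401] [0.00264552 0.0031048  0.02578714 0.01210841] [ 0.01289843  0.00045733 -0.04927648]
cam in tool [ 0.07118413  0.00024567 -0.1810331 ] [0.69556223 0.02251771 0.20079137]
```

```bash

python3 -m pendant '[[[0,0.1,0,0,0,0],[0,0.09,0,0,0,0],[0,0.02,0,0,0,0]]]' >/dev/null; python3 s.py
python3 -m pendant '[[[0,0,0.01,0,0,0],[0,0,0.0,0,0,0]]]' >/dev/null; python3 s.py
python3 -m pendant '[[[0,0,0.01,0,0,0],[0,0,0.0,0,0,0]]]' >/dev/null; python3 s.py

```

```text
t 5.03 TCP board [ 15.01 -91.78  20.01] yaw rel 0.3028 F board [-0.47  0.42 -0.36] F tool [-0.33 -0.54  0.35] M [-0. -0. -0.]
t 5.28 TCP board [ 14.86 -92.79  17.54] yaw rel 0.3011 F board [-0.42  0.71  0.4 ] F tool [-0.19 -0.8  -0.4 ] M [-0.02  0.03 -0.06]
t 5.53 TCP board [ 14.55 -91.97  15.24] yaw rel 0.302 F board [-0.12 -0.86 -0.23] F tool [-0.37  0.79  0.24] M [-0.03  0.05  0.  ]
```

```bash

python3 -m pendant '[[[0,0,0.015,0,0,0],[0,0,0.0,0,0,0]]]' >/dev/null; python3 s.py
python3 -m pendant '[[[0,0,0.02,0,0,0],[0,0,0.0,0,0,0]]]' >/dev/null; python3 s.py
python3 look.py scene sc2 215,385,140,290;python3 look.py wrist wrist5 
```

```text
t 5.78 TCP board [ 14.49 -91.46  12.01] yaw rel 0.3026 F board [-0.37  0.38 -0.36] F tool [-0.24 -0.48  0.36] M [ 0.   -0.03  0.01]
t 6.03 TCP board [ 14.43 -91.34   7.68] yaw rel 0.3028 F board [-0.15 -0.14  0.61] F tool [-0.18  0.09 -0.61] M [-0.01 -0.03 -0.01]
scale 4.0
```

View pics/sc2.png

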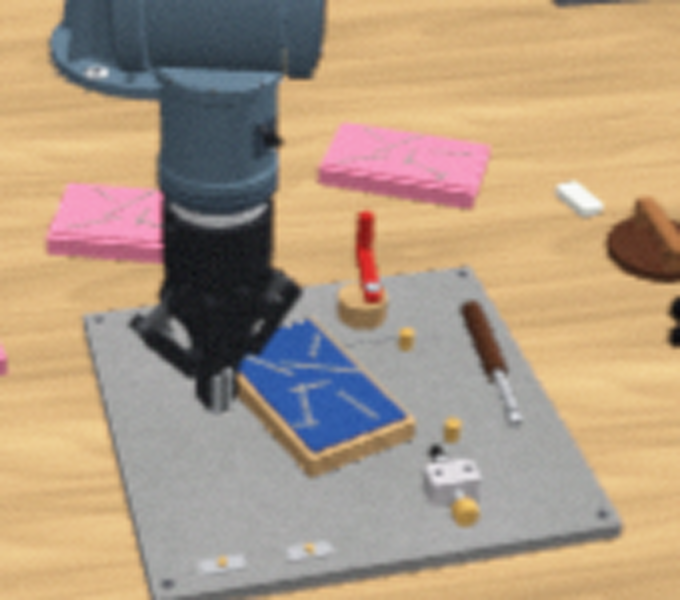

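View pics/wrist5.png

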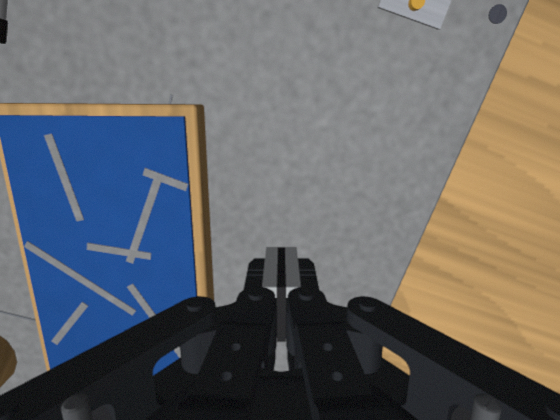

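```bash

python3 -m pendant '[[[0,0,0.04,0,0,0],[0,0,0.03,0,0,0],[0,0,0.0,0,0,0]]]' >/dev/null; python3 s.py
python3 -m pendant '[[[0,0,0.02,0,0,0],[0,0,0.0,0,0,0]]]' >/dev/null; python3 s.py
python3 -m pendant '[[[0,0,0.02,0,0,0],[0,0,0.0,0,0,0]]]' >/dev/null; python3 s.py
python3 look.py scene sc3 215,385,140,290;python3 look.py wrist wrist6 200,360,180,300
```

```text
t 6.5 TCP board [ 14.86 -91.6   -6.98] yaw rel 0.3027 F board [ 0.44 -0.46  0.59] F tool [ 0.28  0.57 -0.58] M [ 0.02  0.   -0.02]
t 6.75 TCP board [ 14.8  -91.63 -11.42] yaw rel 0.3026 F board [-0.28 -0.14 -0.26] F tool [-0.31  0.05  0.26] M [ 0.01  0.03 -0.03]
t 7.0 TCP board [ 14.94 -91.68 -15.54] yaw rel 0.3027 F board [ 0.43 -0.03 -0.64] F tool [0.4  0.16 0.65] M [-0.05  0.    0.02]
scale 4.0
scale 5.0
```

View pics/sc3.png

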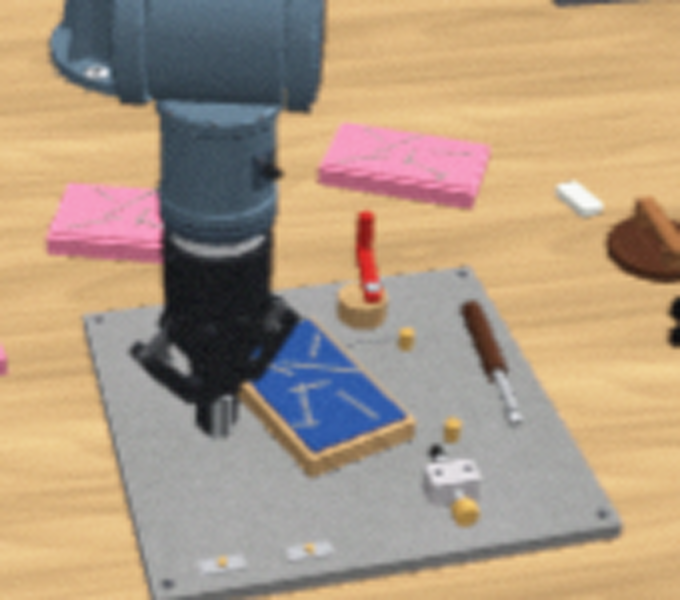

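View pics/wrist6.png

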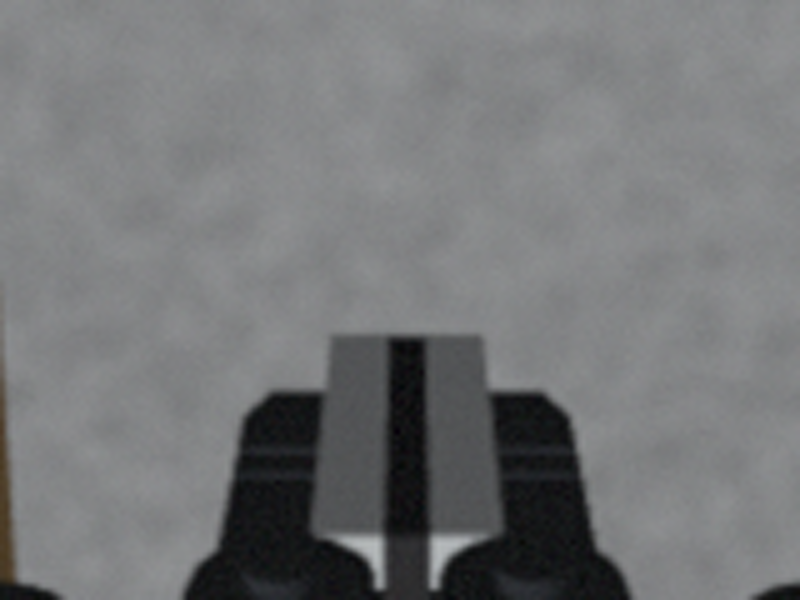

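```bash
python3 - <<'E'
from h import *
from bench import telemetry
o=telemetry.get_obs()
cw=pickle.load(open("wrist6.pkl","rb"));cs=pickle.load(open("sc3.pkl","rb"))
for uw,us in (((281.5,247.2),(269.5,249)),((281.5,247.2),(269.5,248))):
    r=least_squares(lambda X:np.r_[proj(cw,X)[0]-uw,proj(cs,X)[0]-us],o["eef_pos"]); print(r.x,r.fun,toolR(o).T@(r.x-o["eef_pos"]))
# tip at offset z with x=.011: which z gives row 247.2
for h in (.03,.035,.04,.045,.05): print(h,proj(cw,o["eef_pos"]+toolR(o)@[.011,0,-h]),proj(cw,o["eef_pos"]+toolR(o)@[.011,.01,-h])[0,0])
E
```

```text
[ 0.65446311 -0.04221868  0.02541264] [0.03603897 0.03963492 0.32376454 0.14167594] [ 0.00927531  0.00025033 -0.04039567]
[ 0.656328   -0.04151565  0.03005848] [0.07380005 0.08119831 0.68337897 0.29926153] [ 0.01129615  0.00025955 -0.04502947]
0.03 [[280.96550698 234.74206818]] 302.4578798976076
0.035 [[280.96419132 238.8590835 ]] 303.1140313621409
0.04 [[280.96279262 243.23590907]] 303.8115820497585
0.045 [[280.96130274 247.89793221]] 304.5545764210405
0.05 [[280.95971249 252.87395812]] 305.3476033189385
```

```bash

python3 -m pendant '[[[0,0,0.02,0,0,0],[0,0,0.015,0,0,0],[0,0,0.0,0,0,0]]]' >/dev/null; python3 s.py
python3 -m pendant '[[[0,0,0.01,0,0,0],[0,0,0.005,0,0,0]]]' >/dev/null; python3 s.py
python3 -m pendant '[[[0,0,0.01,0,0,0],[0,0,0.005,0,0,0]]]' >/dev/null; python3 s.py

```

```text
t 7.47 TCP board [ 15.61 -91.9  -22.33] yaw rel 0.3026 F board [-0.67 -0.43 -0.15] F tool [-0.76  0.21  0.15] M [-0.01  0.01  0.01]
t 7.72 TCP board [ 15.93 -91.97 -23.  ] yaw rel 0.303 F board [-3.83  1.2   7.6 ] F tool [-3.25 -2.22 -7.64] M [ 0.09  0.74 -0.01]
t 7.97 TCP board [ 15.9  -92.   -22.97] yaw rel 0.3035 F board [-2.11  0.45  3.83] F tool [-1.86 -1.03 -3.85] M [ 0.06  0.44 -0.01]
```

```bash

python3 -m pendant '[[[0,0,-0.12,0,0,-0.055],[0,0,0,0,0,-0.057],[0,0,0,0,0,-0.057],[0,0,0,0,0,-0.057],[0,0,0,0,0,-0.057],[0,0,0,0,0,-0.057],[0,0,0,0,0,-0.057],[0,0,0,0,0,-0.057],[0,0,0,0,0,-0.057],[0,0,0,0,0,0]]]' >/dev/null; python3 s.py
python3 - <<'E'
from h import *
from bench import telemetry
o=telemetry.get_obs(); print(o["q"])
tgt(o,5,-69,-0.018,.3+np.pi/2,C=(-12.2,-14.1,.3))
E
```

```text
t 9.22 TCP board [ 16.36 -91.95   2.49] yaw rel 1.9599 F board [0.51 0.   0.43] F tool [-0.19  0.48 -0.43] M [0.03 0.01 0.09]
[-0.25052138  0.54863371  1.53716182 -0.00471166  1.04508018 -0.68081191]
board 13.0 -78.5
shift units [0.0695 0.0092 0.1018] mm [13.9  1.8 20.4] turn 0.0284
 rotvec/pi [0.002  0.0031 0.0284]
```

```bash

python3 -m pendant '[[[0,0,0.06,0.002,0.003,0.028],[0,0.008,0.04,0,0,0],[0.04,0,0.002,0,0,0],[0.04,0,0,0,0,0],[0,0,0,0,0,0]]]' >/dev/null; python3 s.py
python3 look.py wrist wrist7
python3 - <<'E'
from h import *
from bench import telemetry
o=telemetry.get_obs()
tgt(o,5,-57,-0.018,.3+np.pi/2,C=(-12.2,-14.1,.3))
E
```

```text
t 9.85 TCP board [ 13.52 -74.8  -17.89] yaw rel 1.8631 F board [ 0.25 -0.11  0.12] F tool [-0.18  0.21 -0.12] M [0.02 0.02 0.02]
board 9.4 -67.1
shift units [ 0.0449 -0.0091  0.0012] mm [ 9.  -1.8  0.2] turn -0.0025
 rotvec/pi [ 0.0003  0.0003 -0.0025]
```

View pics/wrist7.png

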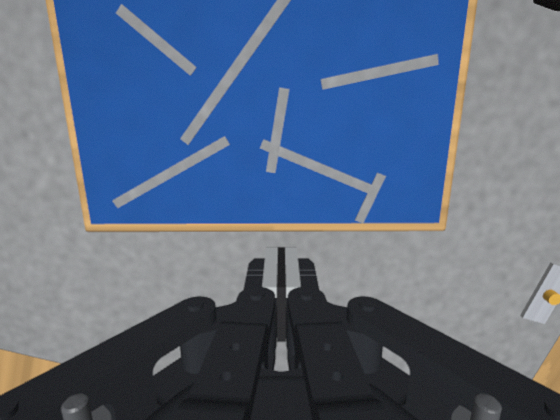

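```bash

python3 -m pendant '[[[0.02,-0.008,0,0,0,0],[0.015,-0.006,0,0,0,-0.002],[0.012,0,0,0,0,0]]]' >/dev/null; python3 s.py
python3 -m pendant '[[[0.012,0,0,0,0,0],[0.012,0,0,0,0,0]]]' >/dev/null; python3 s.py
python3 -m pendant '[[[0.012,0,0,0,0,0],[0.012,0,0,0,0,0]]]' >/dev/null; python3 s.py
```

```text
t 10.28 TCP board [  8.45 -66.79 -17.09] yaw rel 1.8695 F board [-0.31 -0.54 -0.13] F tool [-0.43 -0.45  0.13] M [ 0.   -0.05 -0.  ]
t 10.53 TCP board [  7.16 -62.4  -17.02] yaw rel 1.8694 F board [-0.03 -1.07  0.26] F tool [-1.01 -0.34 -0.26] M [-0.12 -0.03  0.01]
t 10.78 TCP board [  5.79 -57.79 -17.04] yaw rel 1.8692 F board [ 0.51 -1.54  0.09] F tool [-1.62  0.03 -0.08] M [-0.15 -0.07  0.03]
```

```bash

python3 -m pendant '[[[0.012,0,0,0,0,0],[0.012,0,0,0,0,0]]]' >/dev/null; python3 s.py
python3 look.py wrist wrist8
python3 look.py top top2 190,340,95,235
```

```text
t 11.03 TCP board [  4.36 -53.02 -17.02] yaw rel 1.8691 F board [ 0.36 -0.75 -0.46] F tool [-0.82  0.12  0.47] M [-0.15 -0.13 -0.01]
scale 4.285714285714286
```

View pics/wrist8.png

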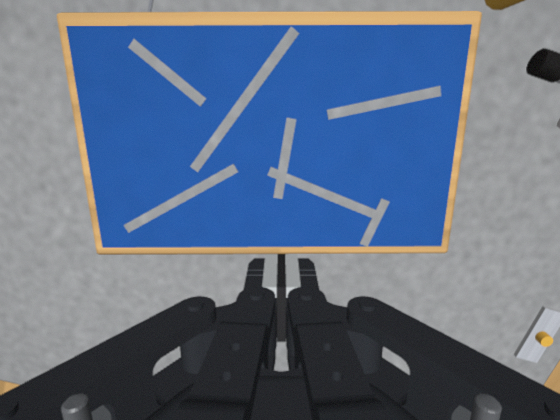

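View pics/top2.png

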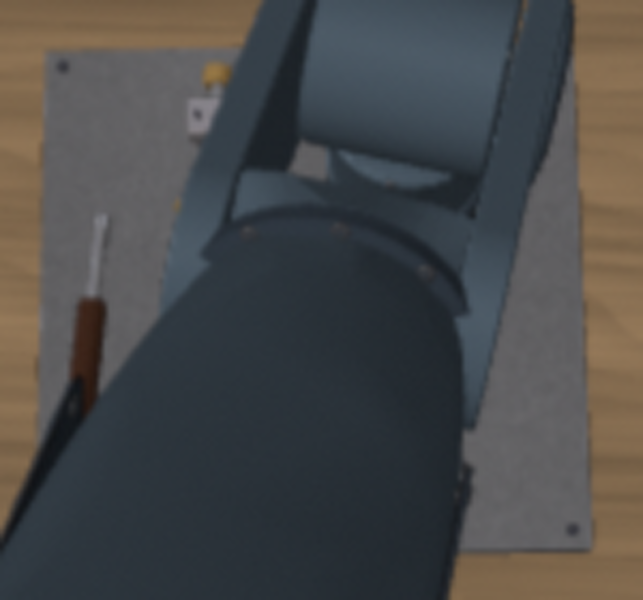

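```bash
cat >> h.py <<'E'
def fitblock(c,names,px,z=33.,guess=(0,0,.2),bb=None):
    bb=b if bb is None else bb
    D=dict(FL=(72.5,45),FR=(72.5,-45),NL=(-72.5,45),NR=(-72.5,-45))
    L=np.array([D[n] for n in names])
    def f(p):
        ct,s=np.cos(p[2]),np.sin(p[2]); P=np.c_[p[0]+ct*L[:,0]-s*L[:,1],p[1]+s*L[:,0]+ct*L[:,1],np.full(len(L),z)]
        return (proj(c,b2w(bb,P))-np.array(px)).ravel()
    r=least_squares(f,guess,x_scale=[1,1,.01]); p=r.x; ct,s=np.cos(p[2]),np.sin(p[2])
    print("block",np.round(p,3),"res",np.round(r.fun,1)); print({k:(round(p[0]+ct*v[0]-s*v[1],1),round(p[1]+s*v[0]+ct*v[1],1)) for k,v in D.items()})
    return p
E
python3 - <<'E'
from h import *
c=pickle.load(open("wrist8.pkl","rb"))
fitblock(c,["FL","NL","NR","FR"],[(480,12),(60,15),(100,251),(447,249)])
print(w2b(b,ray(c,[(530,70)],.025)))
E
```

```text
block [-15.917  -0.89    0.305] res [ 4.7 -2.2 -4.6 -2.4 -2.6  5.3  2.6  4.6]
{'FL': (np.float64(39.8), np.float64(63.8)), 'FR': (np.float64(66.7), np.float64(-22.1)), 'NL': (np.float64(-98.6), np.float64(20.3)), 'NR': (np.float64(-71.6), np.float64(-65.6))}
[[68.80360432 53.37271652 25.        ]]
```

```bash

python3 -m pendant '[[[-0.06,0,-0.02,0,0,0],[0,0,-0.3,0,0,0],[0.2,-0.25,0,0,0,0.056],[0,0,0,0,0,0.056],[0,0,0,0,0,0.056],[0,0,0,0,0,0.056],[0,0,0,0,0,0.056],[0,0,0,0,0,0.056],[0,0,0,0,0,0.056],[0,0,0,0,0,0.056],[0,0,0,0,0,0.025],[0,0,0,0,0,0]]]' >/dev/null; python3 s.py
python3 - <<'E'
from h import *
from bench import telemetry
o=telemetry.get_obs()
tgt(o,-97,8,-0.017,.305,C=(-15.9,-.9,.305))
E
```

```text
t 12.62 TCP board [-47.73 -49.19  51.55] yaw rel 0.3302 F board [0.72 0.75 0.42] F tool [ 0.92 -0.47 -0.42] M [ 0.05  0.03 -0.01]
board -110.8 -22.4
shift units [-0.2556 -0.2296  0.3419] mm [-51.1 -45.9  68.4] turn 0.008
 rotvec/pi [ 0.0005 -0.0006  0.008 ]
```

```bash

python3 -m pendant '[[[-0.2,-0.18,0,0,0,0.008],[-0.06,-0.05,0,0,0,0],[0,0,0.2,0,0,0],[0,0,0.12,0,0,0],[0,0,0.02,0,0,0]]]' >/dev/null; python3 s.py
python3 look.py wrist wrist9
python3 - <<'E'
from h import *
from bench import telemetry
o=telemetry.get_obs()
tgt(o,-85,8,-0.018,.305,C=(-15.9,-.9,.305))
E
```

```text
t 13.25 TCP board [-109.2   -24.08  -15.71] yaw rel 0.3119 F board [-0.41  0.05  0.74] F tool [-0.37 -0.17 -0.75] M [ 0.01  0.03 -0.02]
board -99.4 -18.8
shift units [ 0.0536 -0.011   0.0132] mm [10.7 -2.2  2.6] turn 0.0021
 rotvec/pi [ 0.0017 -0.0026  0.0021]
```

View pics/wrist9.png

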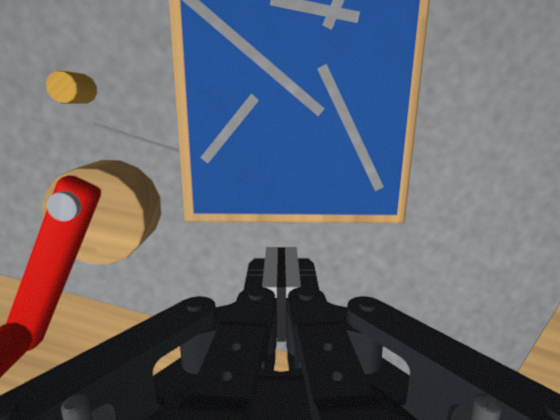

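```bash

python3 -m pendant '[[[0.02,-0.012,0.014,0,0,0],[0.02,0,0,0,0,0.002],[0.015,0,0,0,0,0],[0.015,0,0,0,0,0]]]' >/dev/null; python3 s.py
python3 -m pendant '[[[0.015,0,0,0,0,0],[0.015,0,0,0,0,0]]]' >/dev/null; python3 s.py
python3 -m pendant '[[[0.015,0,0,0,0,0],[0.015,0,0,0,0,0]]]' >/dev/null; python3 s.py; python3 look.py wrist wrist10
```

```text
t 13.8 TCP board [-93.01 -17.94 -15.42] yaw rel 0.3059 F board [-1.08 -0.61 -1.21] F tool [-1.23  0.24  1.19] M [-0.    0.16  0.03]
t 14.05 TCP board [-87.2  -15.97 -15.32] yaw rel 0.3061 F board [-0.82  0.16 -0.19] F tool [-0.74 -0.4   0.18] M [-0.1   0.18  0.03]
t 14.3 TCP board [-81.31 -14.07 -15.33] yaw rel 0.3061 F board [-1.17  0.55  0.6 ] F tool [-0.95 -0.87 -0.61] M [-0.05  0.23  0.05]
```

View pics/wrist10.png

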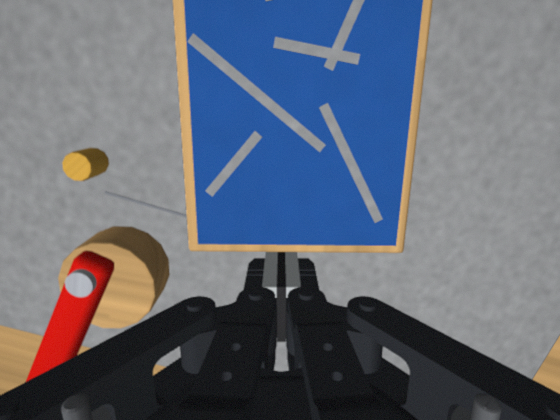

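```bash

for i in 1; do python3 -m pendant '[[[0.012,0,0.004,0,0,0],[0.012,0,0,0,0,0]]]' >/dev/null; python3 s.py; done
python3 -m pendant '[[[0.008,0,0,0,0,0],[0.008,0,0,0,0,0]]]' >/dev/null; python3 s.py; python3 look.py wrist wrist11
```

```text
t 14.6 TCP board [-76.13 -12.54 -15.98] yaw rel 0.3061 F board [-1.84  0.46 -0.29] F tool [-1.62 -0.99  0.26] M [-0.05  0.22  0.02]
t 14.85 TCP board [-73.03 -11.52 -16.02] yaw rel 0.3061 F board [-3.19 -1.27  2.49] F tool [-3.4   0.27 -2.53] M [-0.26  0.6  -0.04]
```

View pics/wrist11.png

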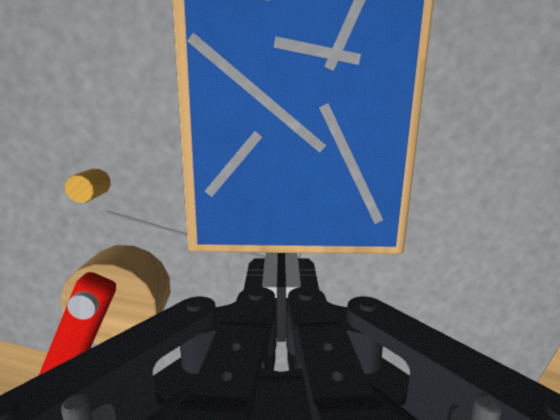

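```bash
python3 look.py scene sc4 265,355,200,267; python3 look.py top top3 190,340,95,235
```

```text
scale 8.88888888888889
scale 4.285714285714286
```

View pics/sc4.png

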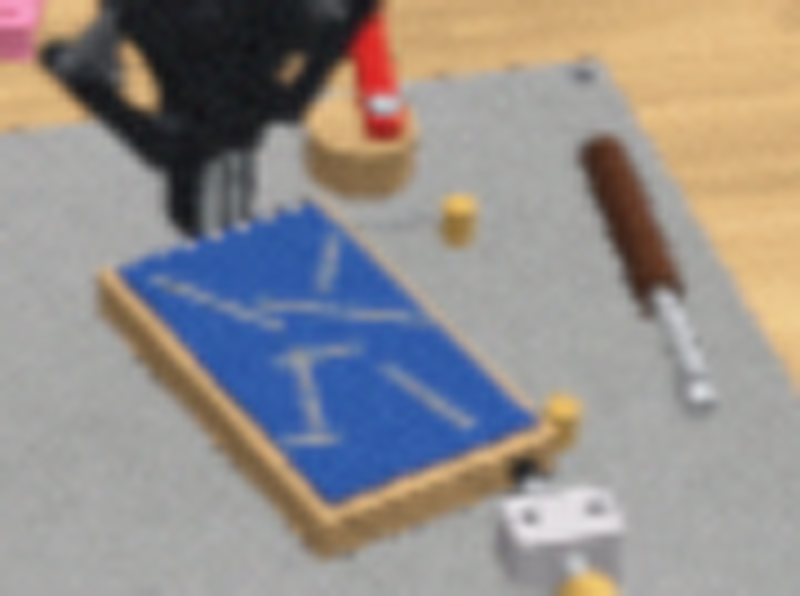

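View pics/top3.png

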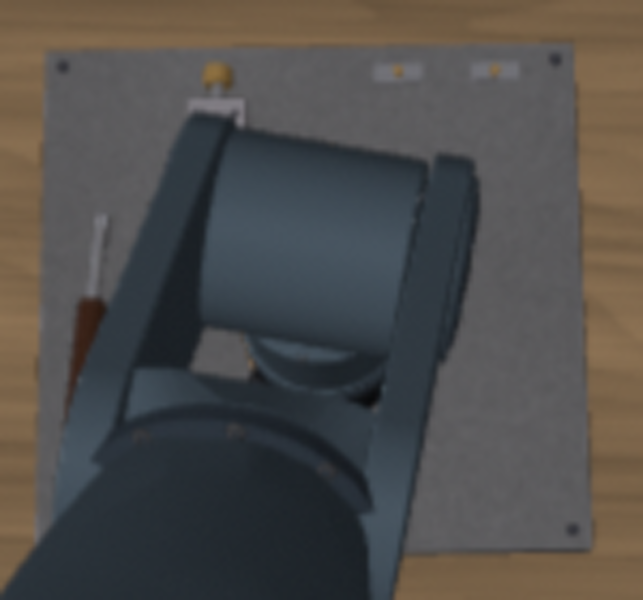

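```bash

python3 -m pendant '[[[-0.05,0,0,0,0,0],[-0.03,0,-0.3,0,0,0],[0.2,0.2,-0.02,0,0,-0.055],[0,0,0,0,0,-0.055],[0,0,0,0,0,-0.055],[0,0,0,0,0,-0.055],[0,0,0,0,0,-0.055],[0,0,0,0,0,-0.055],[0,0,0,0,0,-0.055],[0,0,0,0,0,-0.055],[0,0,0,0,0,-0.044],[0,0,0,0,0,0]]]' >/dev/null; python3 s.py
python3 look.py wrist wrist12
python3 - <<'E'
from h import *
from bench import telemetry
o=telemetry.get_obs()
tgt(o,30,-68,-0.018,.305+np.pi/2,C=(8.7,6.85,.305))
E
```

```text
t 16.5 TCP board [-39.6  -44.7   53.37] yaw rel 1.874 F board [ 0.86 -0.34  0.07] F tool [-0.58  0.72 -0.05] M [-0.03  0.01 -0.01]
board 57.7 -49.0
shift units [-0.1612  0.4505  0.3686] mm [-32.2  90.1  73.7] turn -0.001
 rotvec/pi [ 0.0069  0.0037 -0.001 ]
```

View pics/wrist12.png

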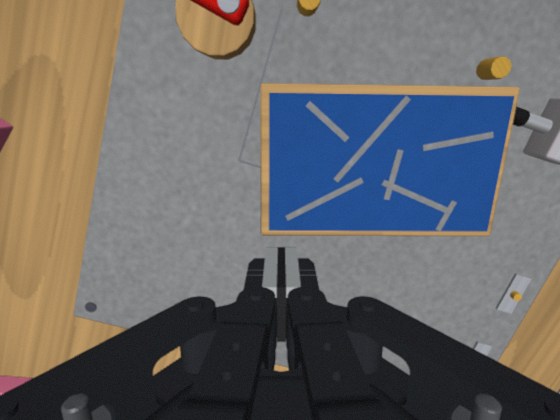

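```bash
python3 - <<'E'
from h import *
c=pickle.load(open("wrist12.pkl","rb"))
fitblock(c,["FL","NL","NR","FR"],[(518,88),(261.5,84),(262,235),(491,235)])
print(w2b(b,ray(c,[(488,68),(308,3)],.031)))
t=c["pixels"][50:150,440:560]; cv2.imwrite("pics/w12c.png",cv2.resize(t,None,fx=6,fy=6,interpolation=cv2.INTER_CUBIC))
E
```

```text
block [7.91  6.176 0.293] res [ 2.7 -1.3 -1.4 -0.4 -0.8  1.4 -0.5  1.4]
{'FL': (np.float64(64.3), np.float64(70.2)), 'FR': (np.float64(90.3), np.float64(-16.0)), 'NL': (np.float64(-74.5), np.float64(28.3)), 'NR': (np.float64(-48.5), np.float64(-57.8))}
[[ 43.22193601  73.88878862  31.        ]
 [-62.01298516  73.88088483  31.        ]]
```

View pics/w12c.png

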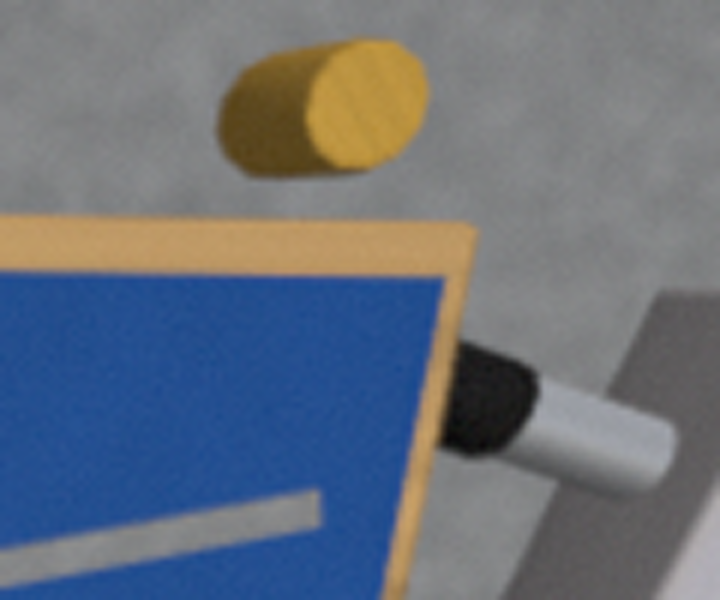

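```bash

python3 -m pendant '[[[-0.16,0.22,0,0.006,0.004,0],[0,0.22,0,0,0,0],[0,0.01,0.2,0,0,0],[0,0,0.14,0,0,0],[0,0,0.02,0,0,0]]]' >/dev/null; python3 s.py
python3 - <<'E'
from h import *
from bench import telemetry
o=telemetry.get_obs()
tgt(o,30,-58,-0.018,.293+np.pi/2,C=(7.9,6.2,.293))
E
```

```text
t 17.18 TCP board [ 55.91 -48.12 -20.3 ] yaw rel 1.8573 F board [-0.18  0.33  0.13] F tool [ 0.36 -0.08 -0.12] M [-0.02  0.03  0.03]
board 53.4 -40.7
shift units [ 0.0394 -0.0016 -0.0114] mm [ 7.9 -0.3 -2.3] turn -0.0021
 rotvec/pi [ 0.0003 -0.0009 -0.0021]
```

```bash

python3 -m pendant '[[[0.02,0,-0.012,0,0,0],[0.015,0,0,0,0,0],[0.01,0,0,0,0,0]]]' >/dev/null; python3 s.py
python3 -m pendant '[[[0.01,0,0,0,0,0],[0.01,0,0,0,0,0]]]' >/dev/null; python3 s.py
python3 look.py wrist wrist13
```

```text
t 17.55 TCP board [ 54.72 -39.4  -14.58] yaw rel 1.8549 F board [-0.88 -0.08 -0.14] F tool [ 0.17 -0.87  0.14] M [ 0.04  0.03 -0.07]
t 17.8 TCP board [ 54.58 -35.59 -12.9 ] yaw rel 1.8549 F board [ 0.31 -1.26  0.32] F tool [-1.3  -0.05 -0.32] M [-0.14 -0.1  -0.01]
```

View pics/wrist13.png

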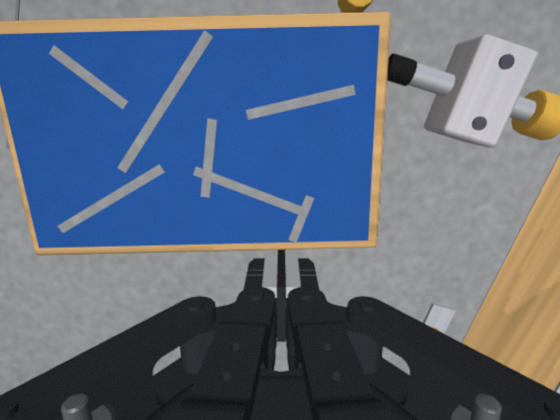

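```bash

python3 -m pendant '[[[0.008,0,0.015,0,0,0],[0.006,0,0.01,0,0,0]]]' >/dev/null; python3 s.py
python3 -m pendant '[[[0.006,0,0.002,0,0,0],[0.006,0,0,0,0,0]]]' >/dev/null; python3 s.py
python3 look.py wrist wrist14; python3 look.py scene sc5 265,355,200,267
```

```text
t 18.1 TCP board [ 55.18 -34.21 -16.87] yaw rel 1.8548 F board [ 0.42 -6.16  2.62] F tool [-6.04 -1.3  -2.61] M [-0.95 -0.16  0.02]
t 18.35 TCP board [ 55.25 -34.33 -16.92] yaw rel 1.8543 F board [ 0.78 -5.08  0.63] F tool [-5.1  -0.67 -0.6 ] M [-0.87 -0.13  0.01]
scale 8.88888888888889
```

View pics/wrist14.png

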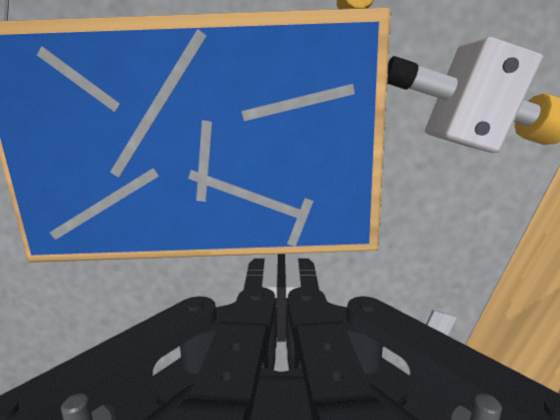

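View pics/sc5.png

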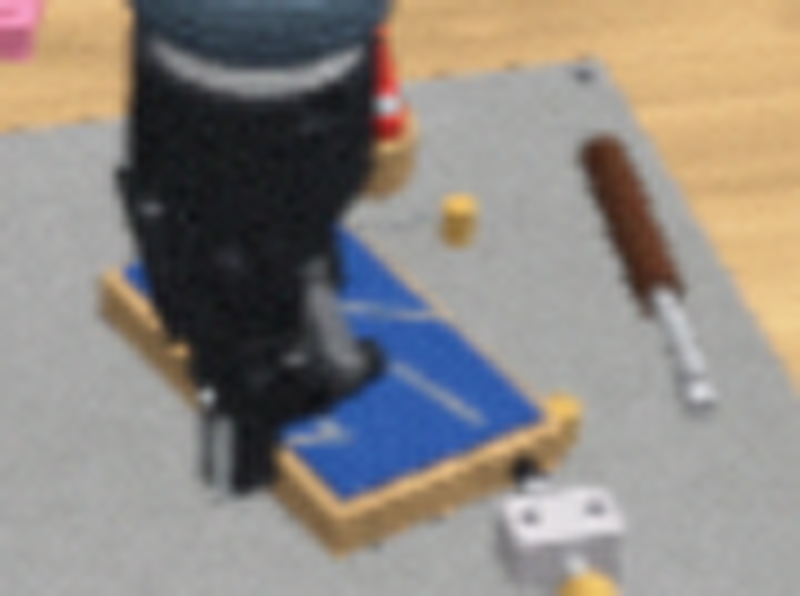

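```bash
python3 - <<'E'
from h import *
c=pickle.load(open("wrist14.pkl","rb"))
p=fitblock(c,["FL","FR","NR"],[(389,10),(377,248),(29,259)])
print(w2b(b,ray(c,[(392,70)],.027)))
from bench import telemetry
o=telemetry.get_obs(); p[1]+=0
tgt(o,-64,-66,-0.018,p[2]+np.pi/2,C=p)
E
```

```text
block [6.16  8.952 0.312] res [ 2.5 -3.5  0.7  3.2 -3.7  3.2]
{'FL': (np.float64(61.4), np.float64(74.0)), 'FR': (np.float64(89.0), np.float64(-11.6)), 'NL': (np.float64(-76.7), np.float64(29.5)), 'NR': (np.float64(-49.0), np.float64(-56.1))}
[[70.56699084 56.2821699  27.        ]]
board -34.5 -73.5
shift units [-0.0624 -0.4859  0.0014] mm [-12.5 -97.2   0.3] turn -0.009
 rotvec/pi [ 0.0029  0.0021 -0.009 ]
```

```bash

python3 -m pendant '[[[-0.06,0,0.003,0.003,0.002,0],[0,-0.22,0,0,0,-0.005],[0,-0.22,0,0,0,0],[0,-0.04,0,0,0,0],[0,0,0,0,0,0]]]' >/dev/null; python3 s.py
python3 look.py wrist wrist15; python3 - <<'E'
from h import *
from bench import telemetry
o=telemetry.get_obs()
tgt(o,-64,-57,-0.018,.312+np.pi/2,C=[6.2,8.9,.312])
E
```

```text
t 19.07 TCP board [-35.54 -74.82 -19.77] yaw rel 1.8691 F board [-0.76  0.3  -0.59] F tool [ 0.5  -0.64  0.59] M [ 0.02 -0.02 -0.  ]
board -37.2 -65.0
shift units [ 0.0493  0.0047 -0.0087] mm [ 9.9  0.9 -1.7] turn -0.0043
 rotvec/pi [-0.001  -0.0015 -0.0043]
```

View pics/wrist15.png

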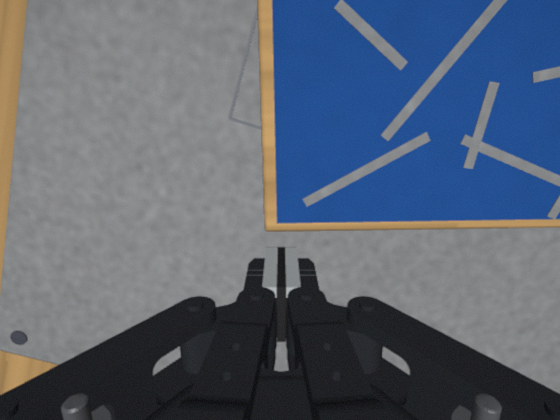

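```bash

python3 -m pendant '[[[0.025,0,-0.008,0,0,0],[0.015,0,0,0,0,0],[0.01,0,0,0,0,0]]]' >/dev/null; python3 s.py
python3 -m pendant '[[[0.012,0.002,0,0,0,0.004],[0.012,0.002,0,0,0,0.005]]]' >/dev/null; python3 s.py
python3 -m pendant '[[[0.012,0.002,0,0,0,0.005],[0.012,0.002,0,0,0,0.005]]]' >/dev/null; python3 s.py
python3 -m pendant '[[[0.012,0.002,0,0,0,0.006],[0.012,0.002,0,0,0,0.006]]]' >/dev/null; python3 s.py
python3 look.py wrist wrist16
```

```text
t 19.5 TCP board [-35.63 -64.03 -17.65] yaw rel 1.8705 F board [-0.74 -0.08  0.5 ] F tool [ 0.14 -0.73 -0.5 ] M [-0.02 -0.01 -0.01]
t 19.75 TCP board [-36.13 -59.09 -17.63] yaw rel 1.8414 F board [-0.55 -1.66  0.33] F tool [-1.45 -0.98 -0.33] M [-0.34  0.1   0.02]
t 20.0 TCP board [-36.77 -54.28 -17.61] yaw rel 1.8075 F board [ 0.13 -1.41  0.44] F tool [-1.4  -0.2  -0.45] M [-0.41  0.14  0.03]
t 20.25 TCP board [-37.17 -49.24 -17.6 ] yaw rel 1.7669 F board [-0.15 -1.54 -0.7 ] F tool [-1.48 -0.44  0.7 ] M [-0.31  0.12  0.01]
```

View pics/wrist16.png

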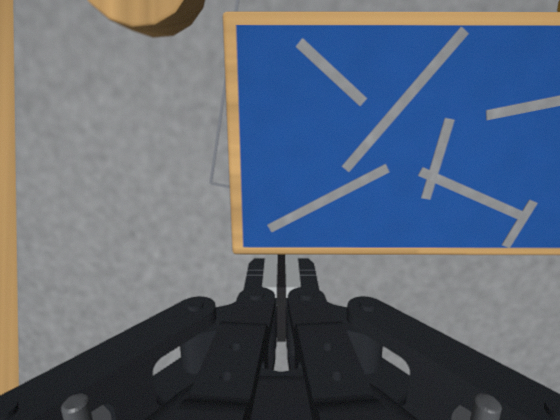

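```bash

python3 -m pendant '[[[0.012,0.002,0,0,0,0.006],[0.012,0.002,0,0,0,0.006]]]' >/dev/null; python3 s.py
python3 look.py scene sc6 265,355,200,267
```

```text
t 20.55 TCP board [-37.6  -43.89 -17.76] yaw rel 1.726 F board [-1.03 -2.19 -0.87] F tool [-2.01 -1.35  0.87] M [-0.37  0.19 -0.02]
scale 8.88888888888889
```

View pics/sc6.png

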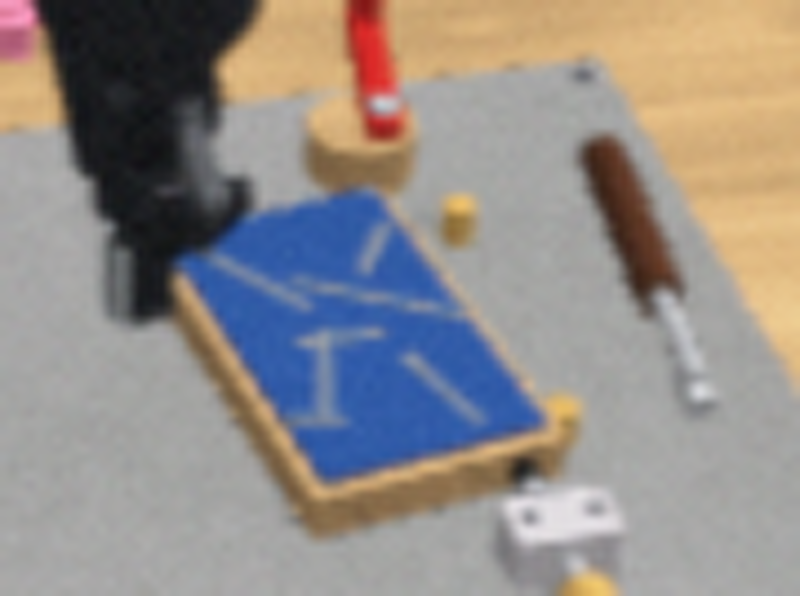

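```bash

python3 -m pendant '[[[0.012,0.002,0,0,0,0.007],[0.012,0.002,0,0,0,0.007]]]' >/dev/null; python3 s.py
python3 -m pendant '[[[0.01,0.002,0,0,0,0.008],[0.01,0.002,0,0,0,0.008]]]' >/dev/null; python3 s.py
python3 look.py wrist wrist17; python3 look.py scene sc7 265,355,200,267
```

```text
t 20.85 TCP board [-37.79 -38.53 -17.91] yaw rel 1.6786 F board [-1.46 -2.68 -0.81] F tool [-2.51 -1.74  0.81] M [-0.44  0.23 -0.  ]
t 21.1 TCP board [-37.58 -34.23 -18.02] yaw rel 1.6248 F board [-1.12 -2.22 -0.58] F tool [-2.16 -1.23  0.58] M [-0.43  0.26 -0.05]
scale 8.88888888888889
```

View pics/wrist17.png

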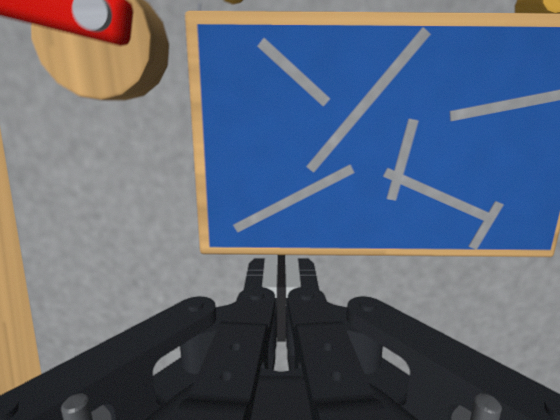

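View pics/sc7.png

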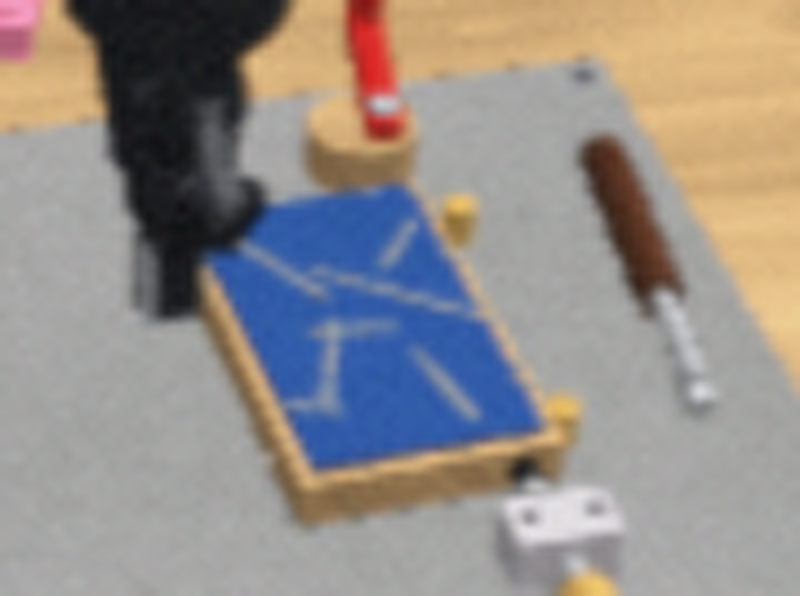

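```bash

python3 -m pendant '[[[0.008,0.002,0,0,0,0.007],[0.007,0.002,0,0,0,0.005]]]' >/dev/null; python3 s.py
python3 -m pendant '[[[0.006,0.001,0,0,0,0.003],[0.005,0,0,0,0,0]]]' >/dev/null; python3 s.py
```

```text
t 21.45 TCP board [-36.96 -31.01 -18.03] yaw rel 1.5859 F board [-2.62 -3.42  0.48] F tool [-3.37 -2.67 -0.48] M [-0.5   0.28  0.01]
t 21.7 TCP board [-37.05 -29.9  -18.06] yaw rel 1.5757 F board [-2.44 -8.25 -0.43] F tool [-8.24 -2.48  0.44] M [-1.45  0.35  0.03]
```

```bash

python3 look.py wrist wrist18; python3 look.py scene sc8 265,355,200,267; python3 s.py
```

```text
scale 8.88888888888889
t 21.8 TCP board [-37.09 -29.93 -18.09] yaw rel 1.5756 F board [-1.98 -7.23 -0.32] F tool [-7.23 -2.02  0.33] M [-1.14  0.32  0.  ]
```

View pics/wrist18.png

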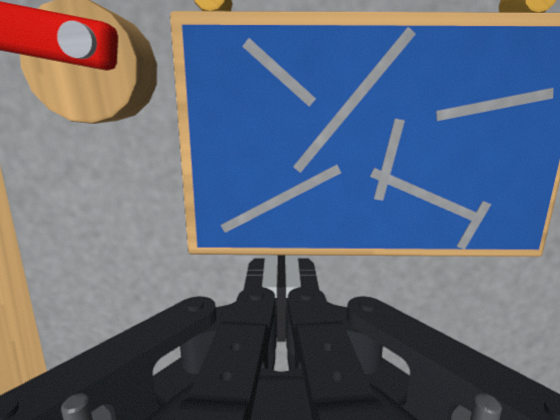

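View pics/sc8.png

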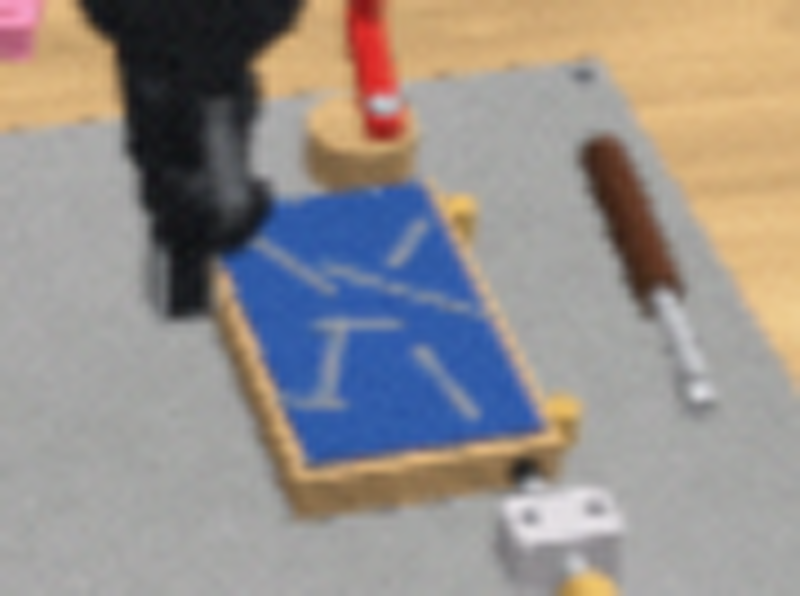

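```bash

python3 -m pendant '[[[-0.02,0,0,0,0,0.002],[0,0.15,0,0,0,0],[0,0.02,0,0,0,0],[0.015,0,0,0,0,0]]]' >/dev/null; python3 s.py
python3 -m pendant '[[[0.007,0,0,0,0,0],[0.006,0,0,0,0,0]]]' >/dev/null; python3 s.py
```

```text
t 22.3 TCP board [ -1.77 -29.85 -17.93] yaw rel 1.567 F board [-1.69 -7.33 -0.94] F tool [-7.33 -1.66  0.93] M [-1.25  0.21  0.07]
t 22.55 TCP board [ -1.8  -30.08 -17.65] yaw rel 1.5676 F board [ 1.67 -5.84 -1.38] F tool [-5.83  1.69  1.39] M [-0.99 -0.31 -0.02]
```

```bash

python3 -m pendant '[[[-0.06,0,0,0,0,0],[-0.02,0,-0.28,0,0,0],[0,0,-0.25,0,0,0],[0.24,-0.2,0,0,0,0.03],[0.24,-0.25,0,0,0,0.02],[0.15,-0.25,0,0,0,0],[0,0,0,0,0,0]]]' >/dev/null; python3 s.py
python3 look.py wrist wrist19; python3 look.py scene sc9 225,375,140,260
python3 - <<'E'
from h import *
from bench import telemetry
o=telemetry.get_obs()
tgt(o,-151,95,.019,np.radians(80))
E
```

```text
t 23.43 TCP board [-137.47   93.13   90.61] yaw rel 1.4017 F board [0.17 0.41 1.2 ] F tool [ 0.43  0.09 -1.2 ] M [-0.06 -0.08  0.02]
scale 5.0
board -151 95
shift units [ 0.0041 -0.0886  0.3633] mm [  0.8 -17.7  72.7] turn 0.001
 rotvec/pi [-0.0006 -0.0004  0.001 ]
```

View pics/wrist19.png

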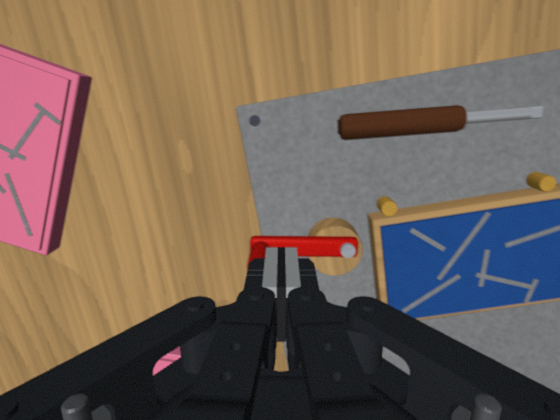

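View pics/sc9.png

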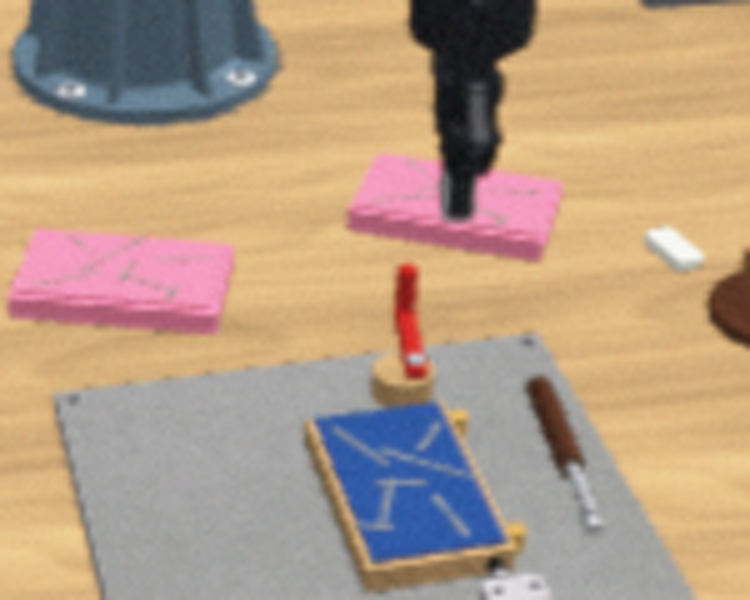

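```bash
python3 - <<'E'
from h import *
c=pickle.load(open("sc9.pkl","rb"))
print(w2b(b,ray(c,[(306.4,194)],.081)))
from bench import telemetry
o=telemetry.get_obs()
tgt(o,-151,98,.019,np.radians(80))
E
python3 -m pendant '[[[0.02,-0.09,0,0,0,0],[0,0,0.2,0,0,0],[0,0,0.14,0,0,0],[0,0,0.01,0,0,0]]]' >/dev/null; python3 s.py; python3 look.py scene sc10 225,375,140,260;python3 look.py wrist wrist20
```

```text
[[-152.44838234   69.60021607   81.        ]]
board -151 98
shift units [ 0.0189 -0.0911  0.3633] mm [  3.8 -18.2  72.7] turn 0.001
 rotvec/pi [-0.0006 -0.0004  0.001 ]
t 24.02 TCP board [-144.5    94.07   21.93] yaw rel 1.394 F board [-0.63  0.24  0.51] F tool [ 0.13 -0.66 -0.52] M [ 0.01 -0.    0.05]
scale 5.0
```

View pics/sc10.png

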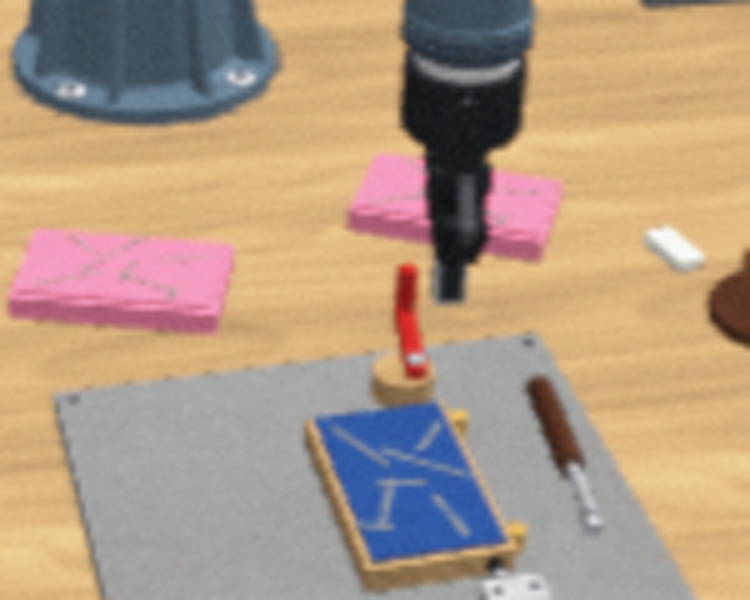

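View pics/wrist20.png

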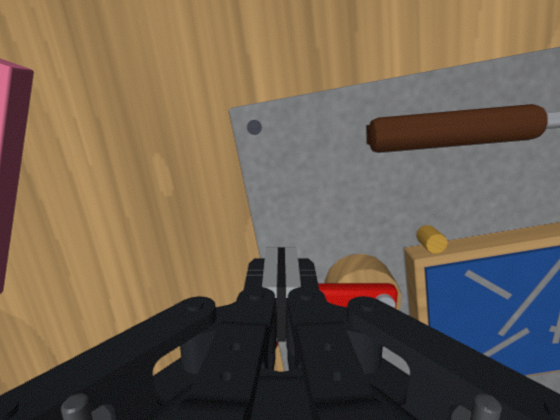

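```bash

python3 -m pendant '[[[0,-0.045,0.012,0,0,0],[-0.015,0,0,0,0,0],[-0.01,0,0,0,0,0]]]' >/dev/null; python3 s.py
python3 -m pendant '[[[-0.012,0,0,0,0,0],[-0.012,0,0,0,0,0]]]' >/dev/null; python3 s.py
python3 -m pendant '[[[-0.012,0,0,0,0,0],[-0.012,0,0,0,0,0]]]' >/dev/null; python3 s.py;
```

```text
t 24.5 TCP board [-150.84   90.42   23.82] yaw rel 1.3939 F board [-0.74 -0.19 -0.04] F tool [-0.32 -0.69  0.03] M [ 0.    0.02 -0.01]
t 24.75 TCP board [-151.2    85.67   24.52] yaw rel 1.3939 F board [-0.5   3.04 -0.63] F tool [ 2.9  -1.04  0.63] M [0.43 0.01 0.03]
t 25.0 TCP board [-152.35   81.32   24.43] yaw rel 1.3938 F board [-0.07  2.46  0.35] F tool [ 2.41 -0.5  -0.34] M [ 0.39  0.03 -0.02]
```

```bash
cat > k.py <<'E'
from h import *
from bench import telemetry
o=telemetry.get_obs(); st(o)
a=yaw(o)-b[2]; p=w2b(b,o["eef_pos"])[0][:2]; tx=np.array([np.cos(a),np.sin(a)]); ty=np.array([np.sin(a),-np.cos(a)])
# knob touches face plane at p-18*tx + s*ty at distance 60 from pivot
d=p-18*tx-np.array([-98,58]); s=np.roots([1,2*d@ty,d@d-3600]); s=s[np.argmin(abs(s))]
k=d+s*ty; f=np.degrees(np.arctan2(k[1],k[0]))%360
print("lever",np.round(f,2),"s (knob off-centre along tool y)",np.round(s,1),"yaw wanted",round(f-90,1),"have",round(np.degrees(a),1))
E
python3 k.py
python3 -m pendant '[[[-0.03,-0.006,0.008,0,0,-0.04],[-0.03,-0.009,0.006,0,0,-0.035],[-0.03,-0.009,0,0,0,-0.032],[-0.03,-0.009,0,0,0,-0.032]]]' >/dev/null; python3 k.py
```

```text
t 25.0 TCP board [-152.35   81.32   24.43] yaw rel 1.3938 F board [-0.07  2.46  0.35] F tool [ 2.41 -0.5  -0.34] M [ 0.39  0.03 -0.02]
lever 174.27 s (knob off-centre along tool y) -2.2 yaw wanted 84.3 have 79.9
t 25.5 TCP board [-157.74   57.35   22.03] yaw rel 1.8446 F board [ 0.77  3.58 -0.16] F tool [3.24 1.71 0.19] M [ 0.49 -0.12  0.01]
lever 198.05 s (knob off-centre along tool y) -2.3 yaw wanted 108.1 have 105.7
```

```bash

python3 -m pendant '[[[-0.03,-0.009,0.008,0,0,-0.036],[-0.03,-0.009,0,0,0,-0.034],[-0.025,-0.009,0,0,0,-0.03],[-0.015,-0.005,0,0,0,-0.018]]]' >/dev/null; python3 k.py; python3 look.py scene sc11 225,375,140,260;python3 look.py wrist wrist21
```

```text
t 26.0 TCP board [-155.99   36.18   20.26] yaw rel 2.2284 F board [-0.11  3.13  0.68] F tool [ 2.54  1.84 -0.67] M [0.43 0.08 0.  ]
lever 217.51 s (knob off-centre along tool y) -0.8 yaw wanted 127.5 have 127.7
scale 5.0
```

View pics/sc11.png

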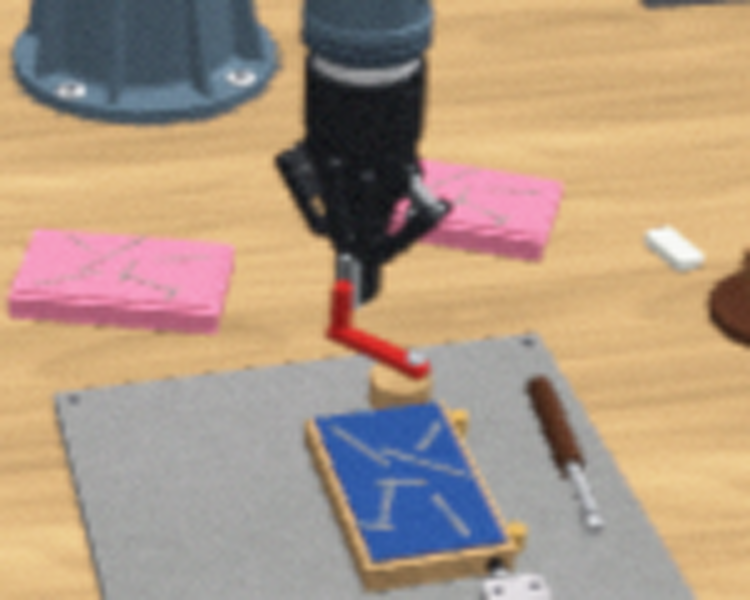

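View pics/wrist21.png

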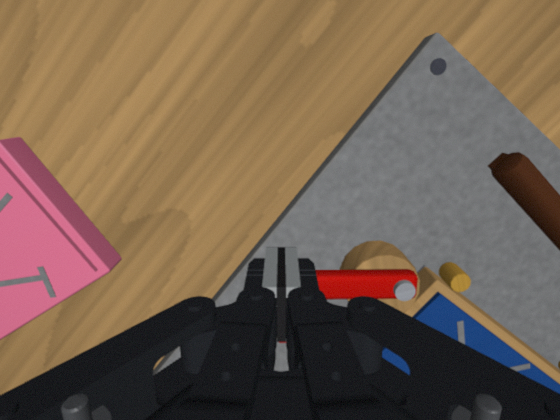

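```bash

python3 -m pendant '[[[-0.018,-0.005,0,0,0,-0.018],[-0.018,-0.005,0,0,0,-0.018]]]' >/dev/null; python3 k.py
python3 -m pendant '[[[-0.016,-0.005,0,0,0,-0.016],[-0.016,-0.005,0,0,0,-0.016]]]' >/dev/null; python3 k.py

```

```text
t 26.35 TCP board [-153.45   29.49   20.14] yaw rel 2.3398 F board [-0.32  3.08  0.82] F tool [ 2.43  1.92 -0.81] M [ 0.44  0.18 -0.01]
lever 223.99 s (knob off-centre along tool y) -0.3 yaw wanted 134.0 have 134.1
t 26.6 TCP board [-150.93   23.91   19.98] yaw rel 2.4411 F board [-0.76  3.52  1.62] F tool [ 2.84  2.23 -1.61] M [ 0.4   0.2  -0.04]
lever 229.39 s (knob off-centre along tool y) 0.2 yaw wanted 139.4 have 139.9
```

```bash

python3 -m pendant '[[[-0.016,-0.004,0,0,0,-0.015],[-0.016,-0.004,0,0,0,-0.015]]]' >/dev/null; python3 k.py
python3 -m pendant '[[[-0.014,-0.004,0,0,0,-0.014],[-0.014,-0.004,0,0,0,-0.014]]]' >/dev/null; python3 k.py
python3 look.py scene sc12 270,345,200,256;
```

```text
t 26.85 TCP board [-147.82   18.93   19.75] yaw rel 2.5358 F board [-1.73  2.84  1.69] F tool [ 3.03  1.37 -1.7 ] M [0.42 0.25 0.01]
lever 234.61 s (knob off-centre along tool y) 0.5 yaw wanted 144.6 have 145.3
t 27.1 TCP board [-145.03   14.8    19.5 ] yaw rel 2.6241 F board [-0.62  1.8   0.56] F tool [ 1.43  1.26 -0.56] M [0.37 0.19 0.  ]
lever 238.92 s (knob off-centre along tool y) 0.8 yaw wanted 148.9 have 150.4
scale 10.666666666666666
```

View pics/sc12.png

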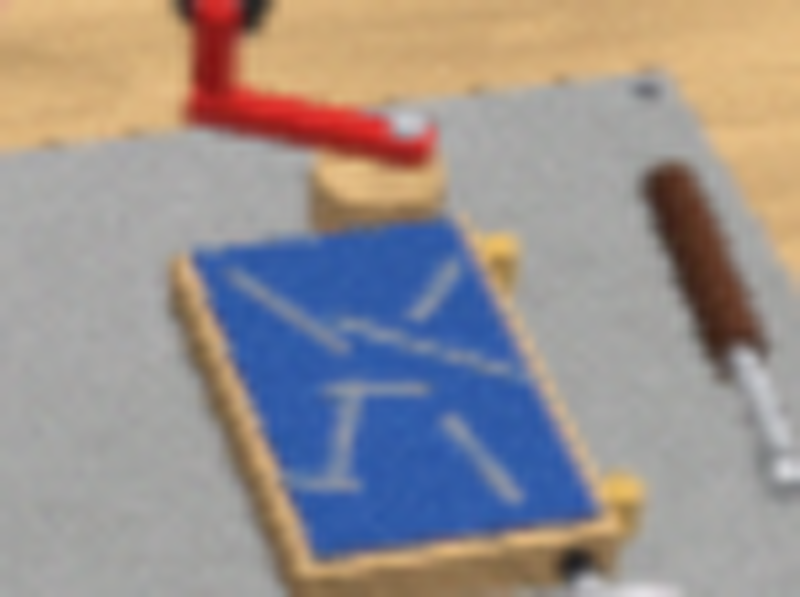

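```bash

python3 -m pendant '[[[-0.015,-0.004,0,0,0,-0.012],[-0.013,-0.004,0,0,0,-0.012]]]' >/dev/null; python3 k.py
python3 -m pendant '[[[-0.014,-0.004,0,0,0,-0.012],[-0.014,-0.004,0,0,0,-0.013]]]' >/dev/null; python3 k.py
```

```text
t 27.4 TCP board [-142.17   11.11   19.1 ] yaw rel 2.7 F board [-3.24  2.46  2.46] F tool [ 3.97  0.86 -2.47] M [0.52 0.48 0.01]
lever 242.89 s (knob off-centre along tool y) 1.3 yaw wanted 152.9 have 154.7
t 27.65 TCP board [-140.21    8.37   18.52] yaw rel 2.7778 F board [-3.82  3.3   3.9 ] F tool [ 4.75  1.75 -3.87] M [0.49 0.73 0.04]
lever 245.54 s (knob off-centre along tool y) 1.5 yaw wanted 155.5 have 159.2
```

```bash

python3 -m pendant '[[[-0.014,-0.004,-0.004,0,0,-0.006],[-0.014,-0.004,0,0,0,-0.006]]]' >/dev/null; python3 k.py
python3 -m pendant '[[[-0.016,-0.004,0,0,0,-0.008],[-0.016,-0.004,0,0,0,-0.008]]]' >/dev/null; python3 k.py;python3 look.py wrist wrist22
```

```text
t 27.9 TCP board [-139.09    6.65   18.18] yaw rel 2.8137 F board [-5.22  3.41  4.57] F tool [ 6.08  1.58 -4.5 ] M [0.57 0.84 0.09]
lever 247.04 s (knob off-centre along tool y) 2.0 yaw wanted 157.0 have 161.2
t 28.15 TCP board [-137.55    4.59   17.12] yaw rel 2.8626 F board [-6.83  3.39  4.78] F tool [ 7.58  1.42 -4.64] M [0.55 0.97 0.04]
lever 248.94 s (knob off-centre along tool y) 2.5 yaw wanted 158.9 have 164.0
```

View pics/wrist22.png

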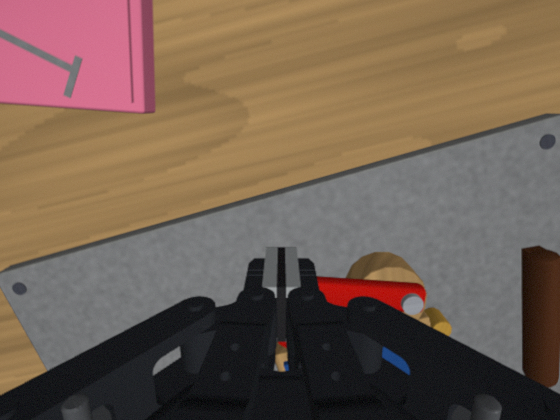

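```bash

python3 -m pendant '[[[-0.018,-0.004,-0.006,0,0,0],[-0.019,-0.004,-0.004,0,0,0]]]' >/dev/null; python3 k.py;python3 look.py scene sc13 270,345,200,256; python3 -c "
from bench import telemetry; print(telemetry.get_obs()['eef_rot'])"
```

```text
t 28.45 TCP board [-136.13    3.42   17.13] yaw rel 2.8607 F board [-5.61  5.41  4.77] F tool [ 7.02  3.69 -4.54] M [0.83 0.94 0.07]
lever 250.56 s (knob off-centre along tool y) 3.1 yaw wanted 160.6 have 163.9
scale 10.666666666666666
[-0.01369243  0.11856702  0.99283167  0.0062969 ]
```

View pics/sc13.png

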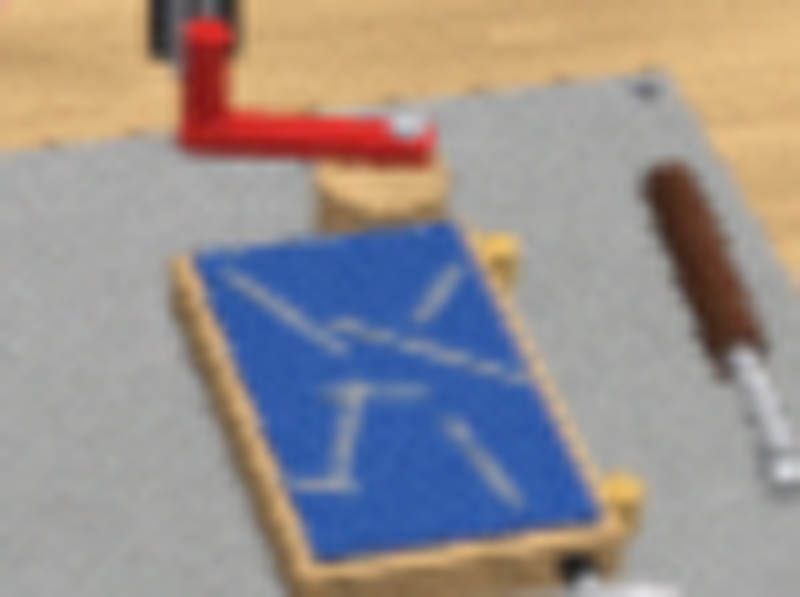

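```bash

python3 -m pendant '[[[-0.02,-0.002,-0.006,0,0,0],[-0.02,-0.002,-0.004,0,0,0]]]' >/dev/null; python3 k.py
```

```text
t 28.75 TCP board [-134.59    2.72   17.18] yaw rel 2.8579 F board [-7.6   4.62  6.52] F tool [ 8.86  2.36 -6.14] M [0.6  1.14 0.09]
lever 252.17 s (knob off-centre along tool y) 3.3 yaw wanted 162.2 have 163.7
```

```bash

python3 -m pendant '[[[0.02,0,0,0,0,0],[0.08,0,0,0,0,0],[0,0,-0.25,0,0,0],[0,0,-0.25,0,0,0],[0.1,0.25,-0.1,0,0,0.05],[0,0.2,0,0,0,0.05],[0,0,0,0,0,0]]]' >/dev/null; python3 s.py; python3 look.py wrist wrist23; python3 look.py top top4 190,340,95,235;python3 look.py scene sc14 270,345,200,256
```

```text
t 29.62 TCP board [-135.93   95.64  143.67] yaw rel 2.5215 F board [-0.31  0.65 -0.07] F tool [0.63 0.35 0.09] M [-0.03 -0.05  0.02]
scale 4.285714285714286
scale 10.666666666666666
```

View pics/wrist23.png

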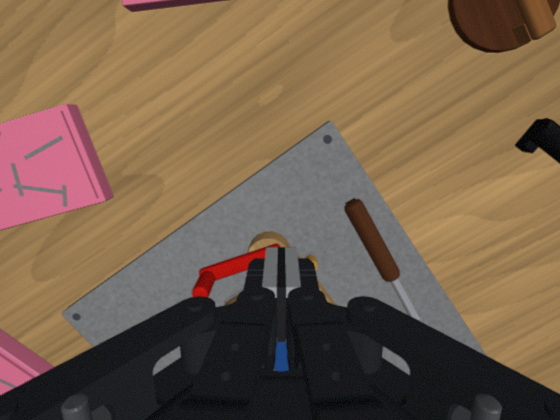

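View pics/top4.png

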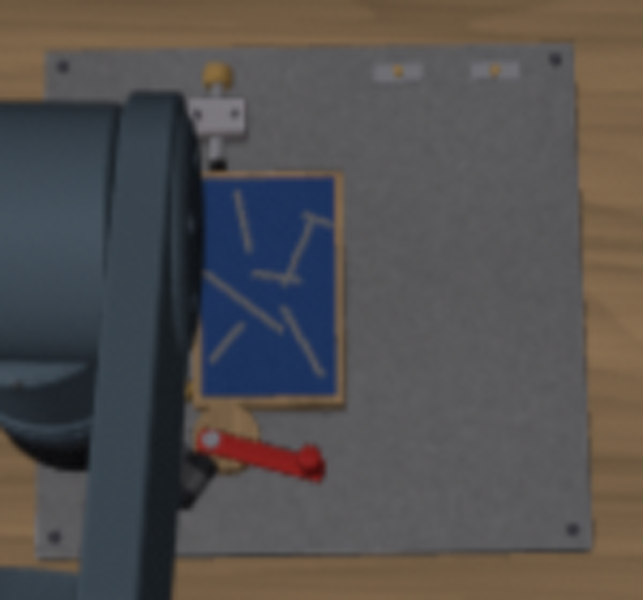

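View pics/sc14.png

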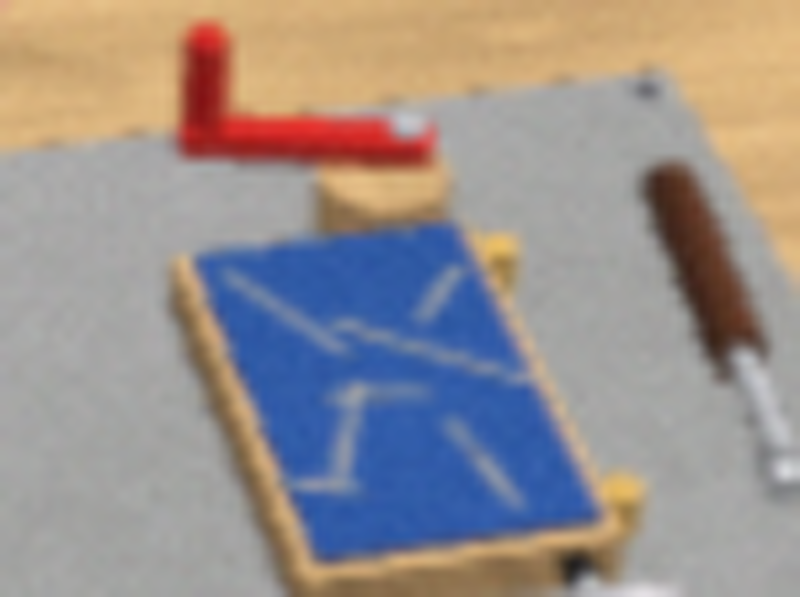

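```bash

python3 -m pendant '[[[0,0,0,0,0,0.055],[0,0,0,0,0,0.055],[0,0,0,0,0,0.055],[0,0,0,0,0,0.055],[0,0,0,0,0,0.055],[0,0,0,0,0,0.02]]]' >/dev/null; python3 s.py; python3 - <<'E'
from h import *
from bench import telemetry
o=telemetry.get_obs()
tgt(o,-8,-60,.07,np.pi/2)
E
```

```text
t 30.52 TCP board [-141.08   86.24  139.06] yaw rel 1.5607 F board [ 0.04 -0.49  0.12] F tool [-0.48  0.04 -0.12] M [ 0.03  0.03 -0.03]
board -8 -60
shift units [-0.7291  0.6865  0.3062] mm [-145.8  137.3   61.2] turn -0.0032
 rotvec/pi [-0.0136 -0.0045 -0.0031]
```

```bash

python3 -m pendant '[[[-0.2,0.19,0,-0.013,-0.004,0],[-0.2,0.19,0,0,0,0],[-0.2,0.19,0,0,0,0],[-0.15,0.14,0.1,0,0,0],[0,0,0.15,0,0,0],[0,0,0,0,0,0]]]' >/dev/null; python3 s.py; python3 look.py wrist wrist24;python3 look.py scene sc15
```

```text
t 31.27 TCP board [ -1.4  -78.21  82.1 ] yaw rel 1.5565 F board [-0.07  0.22 -0.05] F tool [ 0.22 -0.07  0.05] M [0.01 0.04 0.  ]
```

View pics/wrist24.png

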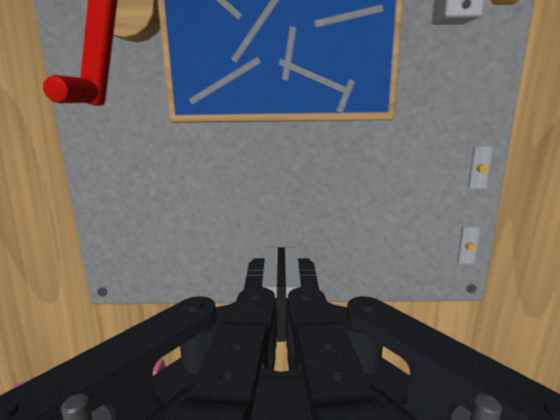

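View pics/sc15.png

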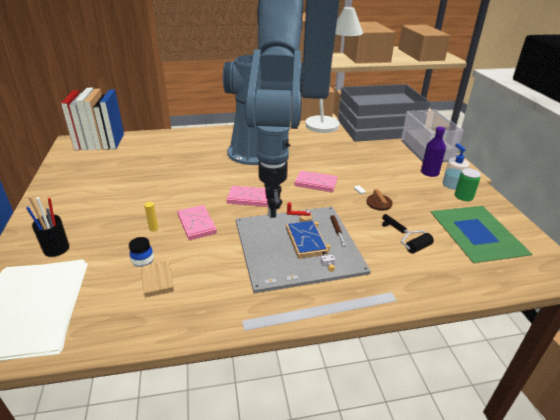

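```bash

python3 -m pendant '[[[0.25,0,0,0,0,0],[0.15,0,0,0,0,0],[0,0,0,0,0,0]]]' >/dev/null; python3 s.py; python3 look.py wrist wrist25
```

```text
t 31.75 TCP board [ 4.44  3.08 91.25] yaw rel 1.5574 F board [ 0.06 -0.67 -0.09] F tool [-0.67  0.07  0.09] M [0.   0.01 0.07]
```

View pics/wrist25.png

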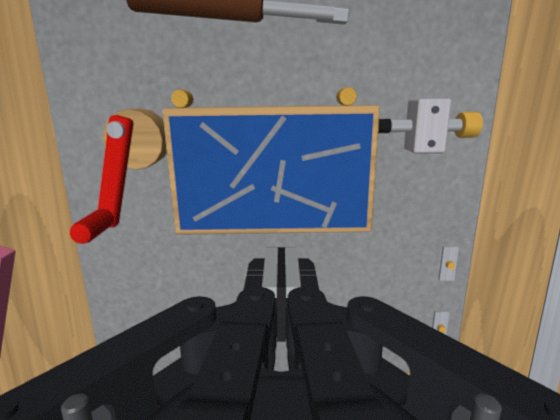

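```bash
python3 - <<'E'
from h import *
c=pickle.load(open("wrist25.pkl","rb"))
t=c["pixels"][80:250,65:400]; cv2.imwrite("pics/w25c.png",cv2.resize(t[:100],None,fx=2.4*1,fy=2.4,interpolation=cv2.INTER_CUBIC))
cv2.imwrite("pics/w25d.png",np.hstack([cv2.resize(c["pixels"][80:170,150:215],None,fx=6,fy=6,interpolation=cv2.INTER_CUBIC),cv2.resize(c["pixels"][80:170,330:395],None,fx=6,fy=6,interpolation=cv2.INTER_CUBIC)]))
W=ray(c,[(182,98),(348.5,96)],.031); p=w2b(b,W); print(p, np.linalg.norm(p[0]-p[1]))
E
```

```text
[[-60.12375978  76.62629696  31.        ]
 [ 50.39026096  76.36880147  31.        ]] 110.51432072469703
```

View pics/w25d.png

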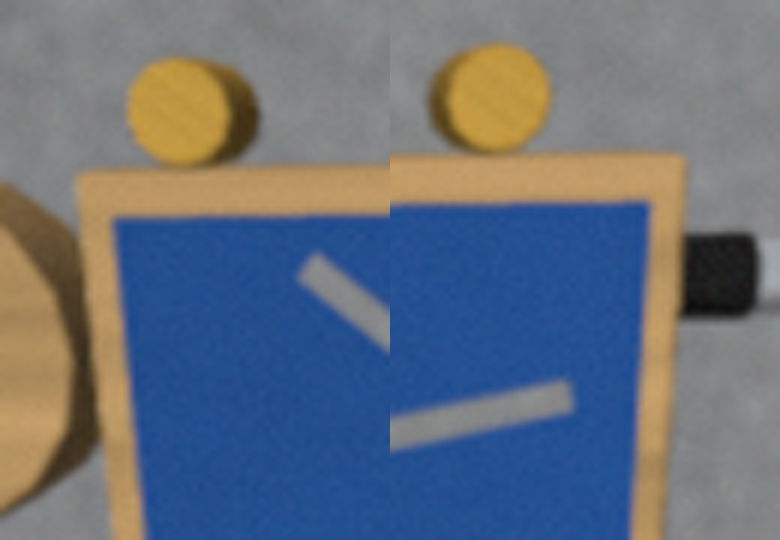

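```bash
python3 - <<'E'
from h import *
c=pickle.load(open("wrist25.pkl","rb"))
k=w2b(b,ray(c,[(81.5,233)],.081))[0]; p=w2b(b,ray(c,[(116,129)],.052))[0]; print(k,p,np.degrees(np.arctan2(k[1]-58,k[0]+98))%360)
g=cv2.cvtColor(c["pixels"],cv2.COLOR_BGR2HSV)
# subpixel wood/grey left-edge: saturation rise per column
S=g[...,1].astype(float)
xs=[];ys=[]
for x in list(range(195,335,2)):
    col=S[100:118,x]; d=np.diff(cv2.GaussianBlur(col.reshape(-1,1),(1,5),1).ravel()); i=d.argmax(); 
    xs.append(x); ys.append(100+i+.5)
m=np.polyfit(xs,ys,1); 
W=w2b(b,ray(c,[(195,np.polyval(m,195)),(335,np.polyval(m,335))],.033)); print("left edge",W, "angle",np.degrees(np.arctan2(W[1,1]-W[0,1],W[1,0]-W[0,0])))
P=w2b(b,ray(c,[(181.5-.0,98.2),(348.7-.0,96.0)],.031)); print("pins",P,"angle",np.degrees(np.arctan2(P[1,1]-P[0,1],P[1,0]-P[0,0])))
fitblock(c,["FL","NL","NR","FR"],[(379,105.5),(163,109),(178,232),(371,230.5)])
E
```

```text
[-112.98683424    1.48570274   81.        ] [-97.13336168  58.73011642  52.        ] 255.14778364807717
left edge [[-51.75087752  68.41141119  33.        ]
 [ 41.46555201  64.10977583  33.        ]] angle -2.642139633724379
pins [[-60.46655867  76.50405681  31.        ]
 [ 50.52344796  76.36699308  31.        ]] angle -0.0707556440610376
block [-0.835 25.577  0.   ] res [ 1.7 -0.9 -0.9 -1.2 -2.2  2.4  1.4  0.7]
{'FL': (np.float64(71.7), np.float64(70.6)), 'FR': (np.float64(71.7), np.float64(-19.4)), 'NL': (np.float64(-73.3), np.float64(70.6)), 'NR': (np.float64(-73.3), np.float64(-19.4))}
```

```bash
python3 -m pendant '[[[0,0,-0.15,0,0,0],[0,0,0,0,0,0]]]'; python3 -c "
from bench import ctrl; print(ctrl.hand_in())"
```

```text
time_s: 32.05
eef_pos: [0.6317, 0.0463, 0.124]
eef_rot: [0.006, 0.697, 0.717, 0.002]
wrist_force: [-0.4, -0.1, -0.1]
opening: 0.0
the job is handed in; nothing more can be done
None
```

I set the blue-faced block and handed the job in at about 32 s. I slid its far-left corner to the stop and bore it on the corner pin at about 6 N. I then turned it by the near-right corner until it lay on both pins. A last press between the pins read 7 N, and the highest push reading was about 8 N.

I then swung the red lever to about 252° and let go. The knob force rose from about 2.7 to 8.9 N, about 0.16 rad past first contact. From that I estimate a cam grip of about 11 to 16 N; it was not measured directly.

**Last checks, by wrist camera:**
- **Block:** square with the board within picture accuracy, with its centre at board (-0.8, 25.6). The left edge touches both pins to about 0.2 mm, and the rubber tip and cam are both against the block.
- **Other things:** the bystanders looked unmoved in the scene picture, and the arm was clear of everything.

**What disagreed:**
- **Fingertips:** they end about 38 mm short of the reported TCP. Because of this, my first sideways approach passed over the face at a height of about 57 mm, without contact. I then found the true fingertip height by touching the board gently (8 N).
- **Lever angle:** the last picture puts it at 255°, against 252° from the arm's position.
- **Edge check:** one automatic edge fit gave a block angle of -2.6°. I put that down to poor edge detection and set it aside, because the corner fit and the enlarged picture both showed the block square.

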